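Fetch the salt pot from the middle of the condiment caddy

ROBOT

A 7-joint arm with a two-finger parallel gripper is mounted at the origin on a cart in front of the work surface, level with it; the furniture and walls round the work are solid. World frame = base frame: x ahead of the robot, y to its left, z up, the work surface at z = 0. Lengths are in m, angles in rad, forces in N, time in s.
With the tool pointing down it reaches from about 0.4 to 0.85 m from the base axis. Payload 4.5 kg.
Tool frame: the origin (TCP) lies midway between the tips of the shut fingers; the grasp point (between the pads) lies 19 mm behind it (r.grip_point_offset is the distance from the TCP to the grasp point, in m); z points along the fingers, y is the line along which they close (so a half turn about z gives the same grasp; the last joint's range is limited). The gripper opens to 88 mm and grips with 3 to 60 N. Pads are 18 mm wide; open, the fingers measure 123 mm over their backs; the gripper's body (75 mm by 187 mm) begins 45 mm behind the grasp point.
Start: joints at [0.034, 0.689, -0.195, 1.565, 0.157, 0.902, -0.215], TCP at [0.625, 0, 0.239] pointing down, gripper open.
Joint ranges: [-3.01, 3.01], [-0.46, 2.08], [-1.47, 1.51], [0.13, 2.56], [-1, 4.14], [0.04, 2.09], [-2.66, 2.66]. Speed limits (rad/s): [2.57, 2.57, 3.14, 3.14, 3.14, 3.14, 3.14].

INTERFACE

Orientations are given as a unit quaternion [x, y, z, w].
In Python, from plant import r, optics gives the robot as it stands.
- The arm moves only by the shell command python3 -m pendant 'ROWS' [OPENING] [FORCE]. ROWS is JSON, a list of rows, each a list of 6 numbers: the shift along the tool's x, y, z as a fraction of full scale, then the turn, a rotation vector about the tool's x, y, z as a fraction of full scale. A call has 1 to 5 rows; each row shifts and turns the commanded pose from where the row before left it, along the tool's axes as they then stand; what a row does not reach is not made up. Full scale, the value 1, is 0.025 m for a shift and pi rad for a turn. A row lasts 1/12 s, in which the tool goes at most 41.7 mm and 7.16 degrees, less where a joint would pass 70% of its speed; a pose out of reach is approached as far as the arm can. A call with a number of a shift or a turn outside -1 to 1 is refused whole. A call with a gripper value outside its range is refused whole. OPENING is the opening, from -1 (shut) to 1 (fully open), set as the call begins (- or left out, the last holds). The fingers move at their own pace and stop on an object; FORCE is the grip in N (left out, the last holds). Time passes only in rows, so rows that do not move let the fingers close. It gives the time, the measured TCP pose, the force, the opening and the grip force at its end, in the units of the state.
- r.get_state(): the state, without advancing time (a new reading comes with each control period).
- optics.snapshot(name): name is "scene" or "side" or "wrist"; returns (picture, depth): 480x640x3 uint8, blue, green, red; 480x640 float32, m along the optical axis (not along the pixel's ray), 0 where there is no reading.
- optics.calibration(name): a dict with "vfov" (degrees; the focal length in pixels is half the picture's height over the tangent of half this angle, whatever the lens; pixels are square), "cx", "cy" (the principal point, pixels), "cam_to_world" (4x4, takes a point from camera to world coordinates); the wrist camera has in their place "tool_from_camera" (4x4, takes a point from camera to tool coordinates, whose origin is the TCP and whose axes are the flange's). Camera axes: x right, y up, looking along -z (the intrinsics and any distortion apply to the point x, -y, -z); pixel columns grow to the right and rows downward; lengths in m; the calibration is good to about 2 mm. A picture is of the moment at which its call begins: read the wrist's pose just before it. calibration takes no time and is no camera call.
- r.finish_job(): hands the job in; it is judged then, once.
The state is a dict: "clock": time; "q": joint angles; "qd": joint speeds; "joint_torque": joint torques, N m; "tool_pos": TCP position; "eef_rot": TCP orientation; "contact_force": force on the tool from outside, world axes, zero at the start; "moment": the same for the moment, N m; "opening": opening from 0.0 (shut) to 1.0 (fully open); "finger_force": force on a finger pad.
Only numpy, scipy, OpenCV 4.12 (cv2) and the standard library are available. Lean on these libraries where they do the work, as an engineer would, in place of code of your own. Each camera call takes 0.05 s, during which the arm holds its last target. There are 200 camera calls.

TASK

Bring me the squat white salt pot from the condiment caddy and stand it in the middle of the dark wooden board. It is hemmed in, so first stand the two tall pieces on either side of it together on the metal tray, and once the pot is on the board put each of them back upright into the well it came from. Leave the fourth piece in its well, and do not tip any piece over or push the label roll or the tongs away.

Things in the scene. Friction and masses are not known exactly. Their poses are not given: they have to be found in the camera images.
- salt_pot: squat white stoneware salt pot with a flush brown wooden lid (fixed): cylinder 64 mm across, 64 mm tall, 0.3 kg. Origin: centre of its underside, z up. In an inner well of the caddy, its top 7 mm below the rim, only 5 mm from the side sheets: grip it along the row, fingers reaching down into the two emptied neighbouring wells, tips at least 25 mm above the table to clear the partitions.
- pepper_mill: dark turned-wood pepper mill, 170 mm tall, foot 58 mm across; its round head is 50 mm across from 112 to 146 mm above the foot (good to grip), narrower neck below it, small steel nut on top. Origin: centre of its underside, z up; round. About 0.26 kg.
- shaker: steel dredge shaker, a plain straight can 58 mm across with a dull 60 mm wide domed lid pierced with small holes from 108 mm up; 143 mm tall in all. The lid is fixed. Origin: centre of its underside, z up; round. About 0.3 kg.
- squeeze_bottle: plain white plastic squeeze bottle (rigid here), straight body 58 mm across up to 116 mm, then a 47 mm collar and a cone nozzle to 176 mm. Origin: centre of its underside, z up; round. About 0.34 kg.
- caddy: fixed open steel box, 82 mm (its x) by 316 mm (its y), four wells in a row along y, each holding one piece at the start. Origin: under its centre, on the table. Well centres at y = +117, +39, -39, -117 mm; wells 74 x 74 mm, floors 6 mm above the table; outer sheets 4 mm thick, rim 77 mm high, partitions between wells 4 mm thick, 22 mm high. Wire loops stick out 25 mm at both ends.
- side_tray: fixed shallow plain grey steel tray, 130 mm (its x) by 220 mm (its y), floor 3 mm thick, rim 17 mm high and 4 mm thick. Origin: under its centre, on the table. It stands to the left or the right, on the robot's side of the caddy: the side area where cleared pieces wait.
- resting_board: small dark hardwood board lying flat, fixed, 85 mm (its x) by 200 mm (its y), 16 mm thick. Origin: centre of its underside, on the table. It lies on the other side from the tray.
- label_roll: roll of labels lying flat, 77 mm across, 25 mm tall, between tray and board; a bystander. Origin: centre of its underside.
- tongs: steel serving tongs, 257 x 59 mm, 22 mm tall, lying at the right; a bystander. Origin: centre of its underside.
Things that resemble listed ones, but are neither listed nor needed, are in the scene too. Of the things shaped like the salt_pot, the white one is meant.

How it is judged:
On the way, in this order (a step that is already met when the one before it is completed fails the run):
1. the two tall pieces beside the pot stand together, upright and released, on the tray, while the pot and the fourth piece are still in their wells (((x of shaker in the frame of side_tray between -0.06 and 0.06 m and y of shaker in the frame of side_tray between -0.105 and 0.105 m and height (world z) of each of shaker, squeeze_bottle below 0.012 m and linear speed of each of shaker, squeeze_bottle below 0.03 m/s and angle between each of shaker, squeeze_bottle, pepper_mill's own z axis and vertical below 0.1 rad and contact force between the fingers and shaker below 0.2 N and x of squeeze_bottle in the frame of side_tray between -0.06 and 0.06 m and y of squeeze_bottle in the frame of side_tray between -0.105 and 0.105 m and contact force between the fingers and squeeze_bottle below 0.2 N and distance of pepper_mill from where it was at the start of the episode below 0.015 m and horizontal distance between pepper_mill and salt_pot above 0.12 m and distance of salt_pot from where it was at the start of the episode below 0.02 m) or (x of pepper_mill in the frame of side_tray between -0.06 and 0.06 m and y of pepper_mill in the frame of side_tray between -0.105 and 0.105 m and height (world z) of each of pepper_mill, squeeze_bottle below 0.012 m and linear speed of each of pepper_mill, squeeze_bottle below 0.03 m/s and angle between each of pepper_mill, squeeze_bottle, shaker's own z axis and vertical below 0.1 rad and contact force between the fingers and pepper_mill below 0.2 N and x of squeeze_bottle in the frame of side_tray between -0.06 and 0.06 m and y of squeeze_bottle in the frame of side_tray between -0.105 and 0.105 m and contact force between the fingers and squeeze_bottle below 0.2 N and distance of shaker from where it was at the start of the episode below 0.015 m and horizontal distance between shaker and salt_pot above 0.12 m and distance of salt_pot from where it was at the start of the episode below 0.02 m) or (x of pepper_mill in the frame of side_tray between -0.06 and 0.06 m and y of pepper_mill in the frame of side_tray between -0.105 and 0.105 m and height (world z) of each of pepper_mill, shaker below 0.012 m and linear speed of each of pepper_mill, shaker below 0.03 m/s and angle between each of pepper_mill, shaker, squeeze_bottle's own z axis and vertical below 0.1 rad and contact force between the fingers and pepper_mill below 0.2 N and x of shaker in the frame of side_tray between -0.06 and 0.06 m and y of shaker in the frame of side_tray between -0.105 and 0.105 m and contact force between the fingers and shaker below 0.2 N and distance of squeeze_bottle from where it was at the start of the episode below 0.015 m and horizontal distance between squeeze_bottle and salt_pot above 0.12 m and distance of salt_pot from where it was at the start of the episode below 0.02 m))), for 0.2 s.
2. the pot stands released in the middle of the board while the two tall pieces wait on the tray and the fourth is in its well (horizontal distance between salt_pot and resting_board below 0.02 m and height (world z) of salt_pot between 0.012 and 0.02 m and linear speed of salt_pot below 0.03 m/s and angle between salt_pot's own z axis and vertical below 0.1 rad and contact force between the fingers and salt_pot below 0.2 N and ((x of shaker in the frame of side_tray between -0.06 and 0.06 m and y of shaker in the frame of side_tray between -0.105 and 0.105 m and height (world z) of each of shaker, squeeze_bottle below 0.012 m and linear speed of each of shaker, squeeze_bottle below 0.03 m/s and angle between each of shaker, squeeze_bottle, pepper_mill's own z axis and vertical below 0.1 rad and contact force between the fingers and shaker below 0.2 N and x of squeeze_bottle in the frame of side_tray between -0.06 and 0.06 m and y of squeeze_bottle in the frame of side_tray between -0.105 and 0.105 m and contact force between the fingers and squeeze_bottle below 0.2 N and distance of pepper_mill from where it was at the start of the episode below 0.015 m) or (x of pepper_mill in the frame of side_tray between -0.06 and 0.06 m and y of pepper_mill in the frame of side_tray between -0.105 and 0.105 m and height (world z) of each of pepper_mill, squeeze_bottle below 0.012 m and linear speed of each of pepper_mill, squeeze_bottle below 0.03 m/s and angle between each of pepper_mill, squeeze_bottle, shaker's own z axis and vertical below 0.1 rad and contact force between the fingers and pepper_mill below 0.2 N and x of squeeze_bottle in the frame of side_tray between -0.06 and 0.06 m and y of squeeze_bottle in the frame of side_tray between -0.105 and 0.105 m and contact force between the fingers and squeeze_bottle below 0.2 N and distance of shaker from where it was at the start of the episode below 0.015 m) or (x of pepper_mill in the frame of side_tray between -0.06 and 0.06 m and y of pepper_mill in the frame of side_tray between -0.105 and 0.105 m and height (world z) of each of pepper_mill, shaker below 0.012 m and linear speed of each of pepper_mill, shaker below 0.03 m/s and angle between each of pepper_mill, shaker, squeeze_bottle's own z axis and vertical below 0.1 rad and contact force between the fingers and pepper_mill below 0.2 N and x of shaker in the frame of side_tray between -0.06 and 0.06 m and y of shaker in the frame of side_tray between -0.105 and 0.105 m and contact force between the fingers and shaker below 0.2 N and distance of squeeze_bottle from where it was at the start of the episode below 0.015 m))), for 0.2 s.
At the end, for the whole second after the job is handed in: The salt pot stands upright and released on the board, its centre within 20 mm of the board's centre; pepper mill, dredge shaker and squeeze bottle all stand upright, released and at rest in the wells they started in, each within 15 mm of where it started (horizontal distance between salt_pot and resting_board below 0.02 m and height (world z) of salt_pot between 0.012 and 0.02 m and linear speed of each of salt_pot, pepper_mill, shaker, squeeze_bottle below 0.03 m/s and angle between each of salt_pot, pepper_mill, shaker, squeeze_bottle's own z axis and vertical below 0.1 rad and contact force between the fingers and salt_pot below 0.2 N and distance of each of pepper_mill, shaker, squeeze_bottle from where it was at the start of the episode below 0.015 m and contact force between the fingers and pepper_mill below 0.2 N and contact force between the fingers and shaker below 0.2 N and contact force between the fingers and squeeze_bottle below 0.2 N); the robot touches nothing.
It fails at once if the fourth piece (the tall one that is not beside the pot) is moved out of its place (((distance of pepper_mill from where it was at the start of the episode above 0.02 m and distance of each of shaker, squeeze_bottle from where it was at the start of the episode above 0.05 m) or (distance of pepper_mill from where it was at the start of the episode above 0.03 m and distance of salt_pot from where it was at the start of the episode below 0.02 m and horizontal distance between each of shaker, squeeze_bottle and salt_pot below 0.1 m)) or ((distance of shaker from where it was at the start of the episode above 0.02 m and distance of each of pepper_mill, squeeze_bottle from where it was at the start of the episode above 0.05 m) or (distance of shaker from where it was at the start of the episode above 0.03 m and distance of salt_pot from where it was at the start of the episode below 0.02 m and horizontal distance between each of pepper_mill, squeeze_bottle and salt_pot below 0.1 m)) or ((distance of squeeze_bottle from where it was at the start of the episode above 0.02 m and distance of each of pepper_mill, shaker from where it was at the start of the episode above 0.05 m) or (distance of squeeze_bottle from where it was at the start of the episode above 0.03 m and distance of salt_pot from where it was at the start of the episode below 0.02 m and horizontal distance between each of pepper_mill, shaker and salt_pot below 0.1 m))).
It fails at once if one of the four caddy pieces tipped over (angle between any of pepper_mill, shaker, squeeze_bottle, salt_pot's own z axis and vertical above 0.7 rad).
It fails at once if label roll or tongs pushed away (distance of any of label_roll, tongs from where it was at the start of the episode above 0.03 m).
It also fails if it takes over 109 s, if anything falls off the work surface, if the arm or the gripper's body presses on something with over 40 N, if the wrist force passes 120 N, or if a joint passes its speed limit or range.

## Working session

There is one attempt and no reset: what is moved stays moved. The work goes in short steps, Python scripts to look and compute and a shell command to move; the robot and the scene stay as the last step left them, time stands still between calls to the robot, and variables do not carry over. Pictures are saved under pics/ and viewed, at most 14 in all, crops included, and the job is handed in when it is done.

```bash
ls; mkdir -p pics
python3 - <<'E'
from plant import r,optics
import cv2,numpy as np
s=r.get_state(); print(s['clock'],s['tool_pos'],s['eef_rot'],s['opening'])
for n in ("scene","side"):
    p,d=optics.snapshot(n); cv2.imwrite(f"pics/{n}0.png",p); np.save(f"pics/{n}0.npy",d)
    print(n,optics.calibration(n),(d>0).mean())
p,d=optics.snapshot("wrist");cv2.imwrite("pics/wrist0.png",p); np.save("pics/wrist0.npy",d);print(optics.calibration("wrist"),r.grip_point_offset)
E
```

```text
pics
0.0 [ 6.24371323e-01 -5.01784158e-05  2.37915824e-01] [ 7.07083183e-01  7.07129790e-01 -6.89736820e-04 -5.97610403e-04] 1.0013991249338792
scene {'vfov': 43.70478622147511, 'cx': 314.1195367836466, 'cy': 241.46368567433396, 'cam_to_world': array([[-0.81648205,  0.24292322, -0.52377988, -0.23043668],
       [-0.57705605, -0.37329091,  0.72640224,  0.94985952],
       [-0.0190623 ,  0.89534474,  0.44496565,  0.69256512],
       [ 0.        ,  0.        ,  0.        ,  1.        ]])} 0.9960579427083334
side {'vfov': 45.67668465094935, 'cx': 312.76208567689514, 'cy': 254.71479973360314, 'cam_to_world': array([[-0.96435408,  0.10505998, -0.24286542,  0.2492162 ],
       [-0.26356628, -0.46299902,  0.84626516,  0.92778291],
       [-0.02353785,  0.8801104 ,  0.47418526,  0.6171241 ],
       [ 0.        ,  0.        ,  0.        ,  1.        ]])} 0.9959375
{'vfov': 69.63307030329884, 'cx': 320.6963007088351, 'cy': 236.3184649201726, 'tool_from_camera': array([[-4.75642054e-04,  9.47251703e-01,  3.20490225e-01,
         8.31007897e-02],
       [ 9.99999779e-01,  3.01719162e-04,  5.92336190e-04,
         9.65087502e-04],
       [ 4.64393423e-04,  3.20490436e-01, -9.47251638e-01,
        -1.45507514e-01],
       [ 0.00000000e+00,  0.00000000e+00,  0.00000000e+00,
         1.00000000e+00]])} 0.0187
```

View pics/scene0.png

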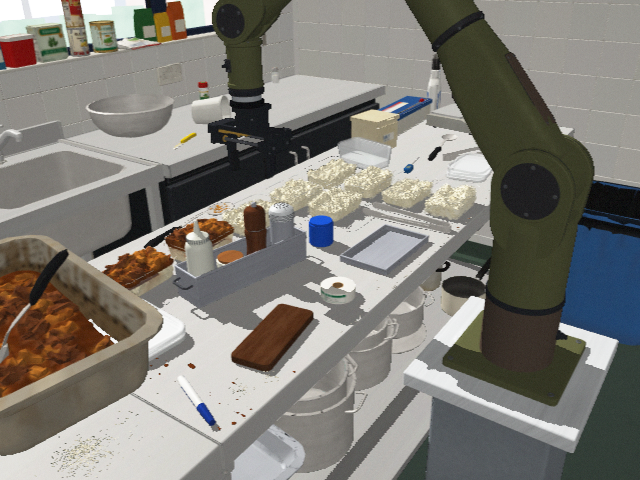

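View pics/side0.png

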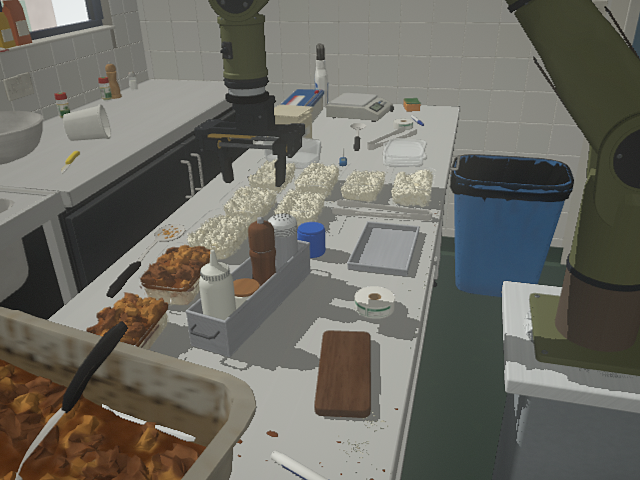

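View pics/wrist0.png

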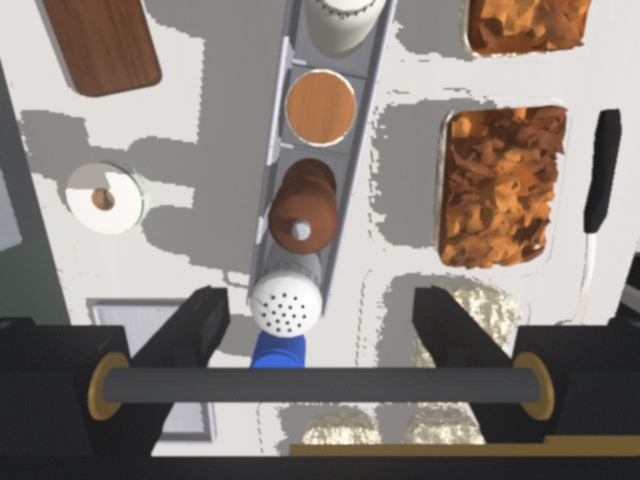

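The scene and side pictures show the caddy row, from +y to -y: bottle, pot, mill, shaker. So bottle and mill get cleared and the shaker is the fourth piece. The board is on the left (+y), the tray on the right, and a blue decoy pot stands past the shaker. In the wrist picture, image right is world +x and up is +y; the pot lid is at (320,107), the mill nut at (301,230) and the shaker at (287,303).

```bash
cat > h.py <<'E'
from plant import r,optics
import cv2,numpy as np
from scipy.spatial.transform import Rotation as R
def T(name,s=None):
    c=optics.calibration(name); f=240/np.tan(np.radians(c['vfov']/2))
    if name!='wrist': M=c['cam_to_world']
    else:
        W=np.eye(4);W[:3,:3]=R.from_quat(s['eef_rot']).as_matrix();W[:3,3]=s['tool_pos'];M=W@c['tool_from_camera']
    return M,f,c['cx'],c['cy']
def cloud(name,p,d,s=None):
    M,f,cx,cy=T(name,s); v,u=np.mgrid[:480,:640]
    P=np.stack([(u-cx)/f*d,-(v-cy)/f*d,-d],-1)@M[:3,:3].T+M[:3,3]
    P[d<=0]=np.nan; return P
def ray(name,u,v,z,s=None):
    M,f,cx,cy=T(name,s); w=M[:3,:3]@[(u-cx)/f,-(v-cy)/f,-1.]
    return M[:3,3]+w*(z-M[2,3])/w[2]
def snap(name,tag=None):
    s=r.get_state(); p,d=optics.snapshot(name)
    if tag: cv2.imwrite(f"pics/{tag}.png",p); np.save(f"pics/{tag}.npy",d)
    return s,p,d,cloud(name,p,d,s)
def circ(xy):
    A=np.c_[2*xy,np.ones(len(xy))]; s=np.linalg.lstsq(A,(xy**2).sum(1),rcond=None)[0]
    return s[0],s[1],np.sqrt(s[2]+s[0]**2+s[1]**2)
E
python3 - <<'E'
from h import *
s=r.get_state()
n=(430,310)
col=np.zeros((*n,3),np.uint8); H=np.full(n,-1.)
for c in("scene","side","wrist"):
    p=cv2.imread(f"pics/{c}0.png");d=np.load(f"pics/{c}0.npy");P=cloud(c,p,d,s)
    q=P.reshape(-1,3);b=p.reshape(-1,3)
    ok=(q[:,0]>.28)&(q[:,0]<.9)&(abs(q[:,1])<.43)&(q[:,2]<.2)&(q[:,2]>-.02)
    if c=="wrist": ok&=~((q[:,2]>.19))
    q=q[ok];b=b[ok]
    g=q[(abs(q[:,2])<.008)]; print(c,"table",np.median(g[:,2]))
    i=((.43-q[:,1])/.002).astype(int);j=((q[:,0]-.28)/.002).astype(int)
    for a in np.argsort(q[:,2]):
        if q[a,2]>=H[i[a],j[a]]-.001:H[i[a],j[a]]=q[a,2];col[i[a],j[a]]=b[a]
    np.save(f"pics/q_{c}.npy",np.c_[q,b])
np.save("pics/H.npy",H)
hm=cv2.applyColorMap(np.clip(H/.18*255,0,255).astype(np.uint8),cv2.COLORMAP_JET);hm[H<0]=0
cv2.imwrite("pics/top.png",cv2.resize(np.hstack([col,hm]),None,fx=1.28,fy=1.28,interpolation=0))
E
```

```text
scene table -0.0012362559395491246
side table -0.0008139780093943116
wrist table -0.0003739534268502043
```

View pics/top.png

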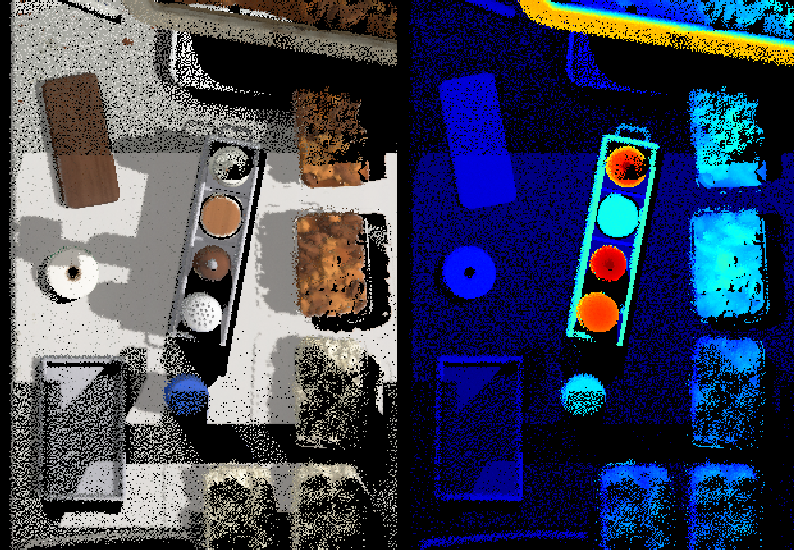

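The fused top view shows the board centred near (80,140), the label roll at (73,272), the caddy tilted about 10°, the tray near (83,428), and the blue decoy at (187,395). Next I'll fit these numerically.

Run:
```python
from h import *
H=np.load("pics/H.npy")
Q={c:np.load(f"pics/q_{c}.npy") for c in("scene","side","wrist")}
def xy(px,py): return .28+px*.002/1.28,.43-py*.002/1.28
def box(q,a,b,z0,z1):
    x0,y1=xy(*a);x1,y0=xy(*b)
    return q[(q[:,0]>x0)&(q[:,0]<x1)&(q[:,1]>y0)&(q[:,1]<y1)&(q[:,2]>z0)&(q[:,2]<z1)]
def rect(q,name):
    # drop isolated cells
    m=np.zeros((430,310),np.uint8); m[((.43-q[:,1])/.002).astype(int),((q[:,0]-.28)/.002).astype(int)]=1
    n,l,st,_=cv2.connectedComponentsWithStats(cv2.dilate(m,np.ones((3,3))))
    k=1+np.argmax(st[1:,4]); lab=l[((.43-q[:,1])/.002).astype(int),((q[:,0]-.28)/.002).astype(int)]
    g=q[lab==k]; print(name,cv2.minAreaRect((g[:,:2]*1000).astype(np.float32)),"zmed",np.median(g[:,2]),len(g))
al=np.vstack(list(Q.values()))
rect(box(al,(160,120),(275,350),.070,.082),"caddy")
for c in Q:
    rect(box(Q[c],(160,120),(275,350),.070,.082),"caddy "+c) if c!='x' else 0
    b=box(Q[c],(35,60),(130,215),.010,.022); 
    if len(b)>50: rect(b,"board "+c)
    t=box(Q[c],(20,345),(140,515),.011,.022)
    if len(t)>50: rect(t,"tray "+c)
    for nm,a,e in(("bottle",(205,140),(262,190)),("pot",(195,190),(248,240)),("mill",(187,240),(240,288)),("shaker",(175,286),(230,335)),("decoy",(160,370),(215,420))):
        g=box(Q[c],a,e,.05,.2)
        if len(g)<30: continue
        top=g[:,2].max()
        hs=[("top%.3f"%np.percentile(g[:,2],99.5))]
        for z in(.065,.1,.128,.138):
            k=g[abs(g[:,2]-z)<.004]
            # contrast
            if nm in("bottle","mill","shaker") and len(k)>30 and z>.09: x,y,rr=circ(k[:,:2]); hs.append("z%.3f:%.4f %.4f r%.4f n%d"%(z,x,y,rr,len(k)))
            if nm in("pot","decoy") and z==.065:
                (x,y),rr=cv2.minEnclosingCircle((k[:,:2]*1000).astype(np.float32));hs.append("%.1f %.1f r%.1f zmed%.4f"%(x,y,rr,np.median(k[:,2])))
        print(c,nm,hs)
al=np.vstack(list(Q.values()))
rect(box(al,(35,60),(130,215),.010,.022),"board");rect(box(al,(20,345),(140,515),.011,.022),"tray")
g=box(al,(35,235),(110,310),.018,.03);print("roll",circ(g[:,:2]),g[:,:2].min(0),g[:,:2].max(0))
```

```text
caddy ((615.6224975585938, 55.265380859375), (322.8814697265625, 91.27172088623047), 79.22992706298828) zmed 0.07548750003076593 8138
caddy scene ((612.764892578125, 54.67889404296875), (320.6625671386719, 85.59817504882812), 79.0888442993164) zmed 0.07440098101645465 707
board scene ((403.20330810546875, 209.4249267578125), (87.48873138427734, 202.94728088378906), 10.27750015258789) zmed 0.014687173360260763 2656
tray scene ((405.4912109375, -240.23683166503906), (231.01280212402344, 135.6334991455078), 89.94762420654297) zmed 0.013887696654907078 437
scene bottle ['top0.178', 'z0.100:0.6366 0.1683 r0.0280 n94', 'z0.128:0.6351 0.1704 r0.0240 n120', 'z0.138:0.6368 0.1693 r0.0224 n83']
scene pot ['top0.077', '621.6 94.5 r51.0 zmed0.0674']
scene mill ['top0.174', 'z0.100:0.6066 0.0183 r0.0228 n67', 'z0.128:0.6074 0.0186 r0.0227 n70', 'z0.138:0.6077 0.0176 r0.0230 n65']
scene shaker ['top0.147', 'z0.100:0.5909 -0.0584 r0.0261 n68', 'z0.128:0.5910 -0.0588 r0.0273 n82', 'z0.138:0.5893 -0.0570 r0.0220 n130']
scene decoy ['top0.066', '569.1 -188.1 r31.8 zmed0.0626']
caddy side ((617.6496582
[... 1567 characters left out ...]
128:0.6122 0.0156 r0.0248 n94', 'z0.138:0.6122 0.0156 r0.0248 n104']
wrist shaker ['top0.148', 'z0.100:0.5959 -0.0613 r0.0287 n207', 'z0.128:0.5959 -0.0613 r0.0298 n296', 'z0.138:0.5960 -0.0604 r0.0253 n1429']
wrist decoy ['top0.065', '572.8 -180.2 r26.6 zmed0.0634']
board ((404.9721374511719, 210.13644409179688), (90.37639617919922, 204.8495635986328), 10.824518203735352) zmed 0.015414840681411246 15233
tray ((407.0071716308594, -239.41510009765625), (232.6053924560547, 138.6078643798828), 89.4945068359375) zmed 0.015159190494239416 1983
roll (np.float64(0.39411730480577944), np.float64(0.004827398612344963), np.float64(0.02892480489182838)) [ 0.35064828 -0.03633386] [0.4334181  0.04596141]
```

```bash
python3 -m pendant '[[0.34,-0.26,0.4,0,0,0],[0.34,-0.26,0.6,0,0,0],[0,0,0.6,0,0,0],[0,0,0,0,0,0],[0,0,0,0,0,0]]' 1 25
python3 - <<'E'
from h import *
s,p,d,P=snap("wrist","w1")
print(s['tool_pos'],s['clock'])
q=P.reshape(-1,3)
for nm,x,y in(("mill",.611,.017),("bottle",.640,.168),("shaker",.596,-.061)):
    k=q[np.hypot(q[:,0]-x,q[:,1]-y)<.036]; print(nm,"top",np.nanpercentile(k[:,2],99.8))
    for z in np.arange(.09,.17,.006):
        g=k[abs(k[:,2]-z)<.003]
        if len(g)>60: print("  z%.3f %.4f %.4f r%.4f n%d"%(z,*circ(g[:,:2]),len(g)))
for c in("scene","side"):
    q=np.load(f"pics/q_{c}.npy")[:,:3]; k=q[np.hypot(q[:,0]-.639,q[:,1]-.170)<.036]
    for z in np.arange(.09,.18,.006):
        g=k[abs(k[:,2]-z)<.003]
        if len(g)>10: print(c,"  z%.3f %.4f %.4f r%.4f n%d"%(z,*circ(g[:,:2]),len(g)))
E
```

```text
clock: 0.57
tool_pos: [0.6115, 0.0167, 0.1981]
eef_rot: [0.707, 0.707, -0.001, -0.001]
contact_force: [0.5, -0.1, 0.5]
opening: 0.998
finger_force: 0.0
[0.61149048 0.01674018 0.19810717] 0.5667
mill top 0.29969966967867095
  z0.102 0.6121 0.0156 r0.0259 n88
  z0.108 0.6122 0.0156 r0.0249 n391
  z0.120 0.6122 0.0154 r0.0249 n86
  z0.126 0.6121 0.0156 r0.0249 n154
  z0.132 0.6122 0.0157 r0.0247 n161
  z0.138 0.6122 0.0156 r0.0248 n177
  z0.144 0.6122 0.0155 r0.0248 n187
  z0.150 0.6122 0.0158 r0.0245 n364
  z0.156 0.6122 0.0159 r0.0226 n847
  z0.162 0.6122 0.0163 r0.0172 n2467
  z0.168 0.6122 0.0156 r0.0102 n974
bottle top 0.151130883697793
  z0.090 0.6406 0.1676 r0.0287 n130
  z0.096 0.6406 0.1676 r0.0287 n128
  z0.102 0.6406 0.1675 r0.0287 n139
  z0.108 0.6406 0.1675 r0.0287 n150
  z0.114 0.6406 0.1676 r0.0288 n167
  z0.120 0.6406 0.1675 r0.0285 n276
  z0.126 0.6405 0.1674 r0.0275 n573
  z0.132 0.6407 0.1674 r0.0251 n985
  z0.138 0.6407 0.1676 r0.0236 n195
  z0.144 0.6404 0.1657 r0.0211 n623
  z0.150 0.6404 0.1563 r0.0104 n1149
shaker top 0.14817377084291578
  z0.090 0.5957 -0.0615 r
[... 907 characters left out ...]
.0043 n13
scene   z0.168 0.6357 0.1705 r0.0040 n17
scene   z0.174 0.6357 0.1700 r0.0043 n12
side   z0.090 0.6394 0.1717 r0.0274 n101
side   z0.096 0.6399 0.1712 r0.0280 n105
side   z0.102 0.6400 0.1705 r0.0283 n101
side   z0.108 0.6396 0.1712 r0.0278 n103
side   z0.114 0.6400 0.1710 r0.0281 n98
side   z0.120 0.6399 0.1710 r0.0279 n116
side   z0.126 0.6400 0.1707 r0.0270 n129
side   z0.132 0.6398 0.1712 r0.0242 n143
side   z0.138 0.6401 0.1709 r0.0229 n83
side   z0.144 0.6399 0.1709 r0.0220 n140
side   z0.150 0.6393 0.1720 r0.0158 n183
side   z0.156 0.6392 0.1728 r0.0068 n45
side   z0.162 0.6383 0.1734 r0.0044 n26
side   z0.168 0.6389 0.1727 r0.0035 n22
side   z0.174 0.6387 0.1723 r0.0035 n20
```

View pics/w1.png

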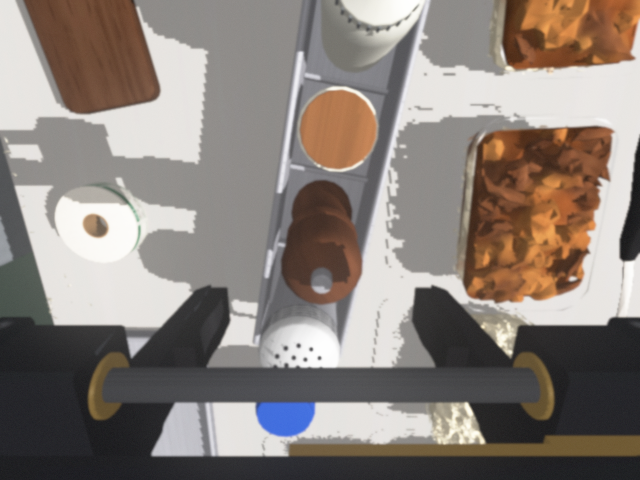

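The wrist view shows the mill nut at (321,280), midway between the fingers. The wrist fits are consistent: mill (0.612, 0.016), bottle (0.641, 0.168). Descend and grip the mill.

```bash
python3 -m pendant '[[-0.04,0.03,0.6,0,0,0],[0,0,0.8,0,0,0],[0,0,0.8,0,0,0],[0,0,0.7,0,0,0],[0,0,0.4,0,0,0]]' 1 25; python3 -m pendant '[[0,0,0,0,0,0],[0,0,0,0,0,0],[0,0,0,0,0,0],[0,0,0,0,0,0],[0,0,0,0,0,0]]' -1 25;python3 -m pendant '[[0,0,0,0,0,0],[0,0,0,0,0,0],[0,0,0,0,0,0],[0,0,0,0,0,0],[0,0,0,0,0,0]]'
```

```text
clock: 1.03
tool_pos: [0.6128, 0.0155, 0.1154]
eef_rot: [0.707, 0.707, -0.0, 0.0]
contact_force: [-0.4, -0.3, 0.3]
opening: 1.001
finger_force: 0.0
clock: 1.45
tool_pos: [0.6135, 0.016, 0.1174]
eef_rot: [0.707, 0.707, 0.001, 0.001]
contact_force: [0.0, -0.6, -0.5]
opening: 0.644
finger_force: 0.0
clock: 1.87
tool_pos: [0.613, 0.0161, 0.1169]
eef_rot: [0.707, 0.707, 0.0, 0.0]
contact_force: [-1.5, -0.7, 6.2]
opening: 0.557
finger_force: 25.0
```

```bash
python3 -m pendant '[[0,0,-0.4,0,0,0],[0,0,-0.8,0,0,0],[0,0,-0.9,0,0,0],[0,0,-0.9,0,0,0],[0,0,-0.7,0,0,0]]' && python3 -m pendant '[[0,-0.5,-0.3,0,0,0],[0,-0.9,0,0,0,0],[0,-0.9,0,0,0,0],[0,-0.9,0,0,0,0],[0,-0.9,0,0,0,0]]' && python3 -m pendant '[[-0.4,-0.9,0,0,0,0],[-0.7,-0.9,0,0,0,0],[-0.8,-0.8,0,0,0,0],[-0.9,-0.7,0,0,0,0],[-0.9,-0.5,0,0,0,0]]' && python3 -m pendant '[[-0.9,-0.24,0,0,0,0],[-0.9,0,0,0,0,0],[-0.9,0,0,0,0,0],[-0.9,0,0,0,0,0],[-0.9,0,0,0,0,0]]'&& python3 -m pendant '[[-0.9,0,0,0,0,0],[-0.9,0,0,0,0,0],[-0.8,0,0,0,0,0],[-0.6,0,0,0,0,0],[-0.4,0,0,0,0,0]]'
python3 - <<'E'
from h import *
snap("side","s2"); snap("wrist","w2")
a=cv2.imread("pics/s2.png");b=cv2.imread("pics/w2.png")
cv2.imwrite("pics/v2.png",cv2.resize(np.hstack([a,b]),(800,300)))
E
```

```text
clock: 2.28
tool_pos: [0.6128, 0.016, 0.2103]
eef_rot: [0.707, 0.707, 0.0, 0.0]
contact_force: [0.4, -0.3, -4.2]
opening: 0.559
finger_force: 25.0
clock: 2.7
tool_pos: [0.5088, 0.0159, 0.2163]
eef_rot: [0.707, 0.707, -0.0, -0.0]
contact_force: [-0.5, 0.3, -3.4]
opening: 0.558
finger_force: 25.0
clock: 3.12
tool_pos: [0.4129, -0.0771, 0.2164]
eef_rot: [0.707, 0.708, -0.001, -0.001]
contact_force: [0.8, -0.8, -2.7]
opening: 0.557
finger_force: 25.0
clock: 3.53
tool_pos: [0.4089, -0.1901, 0.2165]
eef_rot: [0.707, 0.707, -0.0, -0.0]
contact_force: [0.3, -0.7, -3.4]
opening: 0.558
finger_force: 25.0
clock: 3.95
tool_pos: [0.4087, -0.2811, 0.2163]
eef_rot: [0.708, 0.706, -0.0, 0.0]
contact_force: [0.1, 0.1, -2.8]
opening: 0.557
finger_force: 25.0
```

View pics/v2.png

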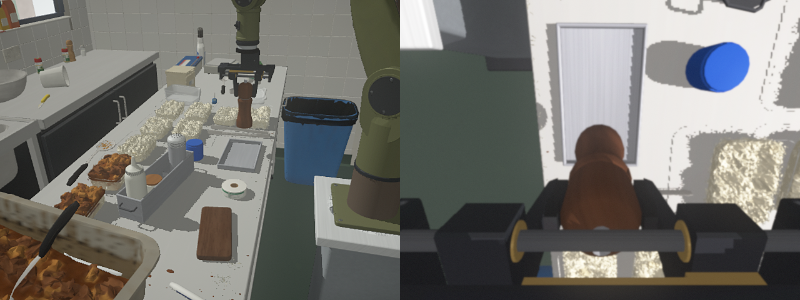

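The mill hangs upright above the tray's far part; in the wrist half the tray spans about columns 555–645 and rows 22–165. Now measure the tray from this view.

Run:
```python
from h import *
s=r.get_state();d=np.load("pics/w2.npy");q=cloud("wrist",None,d,s).reshape(-1,3)
k=q[(q[:,0]>.3)&(q[:,0]<.52)&(q[:,1]>-.27)&(q[:,1]<-.09)]
g=k[(k[:,2]>.012)&(k[:,2]<.021)]
fl=k[(abs(k[:,0]-.408)<.03)&(k[:,1]<-.15)];print("floor z",np.median(fl[:,2]),"rim z",np.percentile(g[:,2],90))
print("far rim y max",np.percentile(g[:,1],99))
for y0 in(-.25,-.22,-.19,-.16):
    h=g[abs(g[:,1]-y0)<.012]; print(y0,np.percentile(h[:,0],[1,99]))
print(s['tool_pos'])
```

```text
floor z 0.29159448896587203 rim z 0.017329945962830284
far rim y max -0.12834069367495368
-0.25 [0.34430979 0.47566296]
-0.22 [0.34491923 0.47614161]
-0.19 [0.34530899 0.47652971]
-0.16 [0.34552336 0.47700104]
[ 0.40883661 -0.28067493  0.21617777]
```

```bash
python3 -m pendant '[[-0.2,0,0.4,0,0,0],[-0.16,0,0.8,0,0,0],[0,0,0.9,0,0,0],[0,0,0.8,0,0,0],[0,0,0.6,0,0,0]]' && python3 -m pendant '[[0,0,0.3,0,0,0],[0,0,0.1,0,0,0],[0,0,0.08,0,0,0],[0,0,0.06,0,0,0],[0,0,0,0,0,0]]'
```

```text
clock: 4.47
tool_pos: [0.4089, -0.2861, 0.1268]
eef_rot: [0.706, 0.708, 0.0, -0.001]
contact_force: [-0.0, 0.0, -3.2]
opening: 0.559
finger_force: 25.0
clock: 4.88
tool_pos: [0.4097, -0.288, 0.1157]
eef_rot: [0.707, 0.707, 0.0, 0.001]
contact_force: [-0.3, 1.4, -3.1]
opening: 0.559
finger_force: 25.0
```

```bash
python3 -m pendant '[[0,0,0.04,0,0,0],[0,0,0.04,0,0,0],[0,0,0,0,0,0],[0,0,0,0,0,0]]'
```

```text
clock: 5.22
tool_pos: [0.4097, -0.2883, 0.1139]
eef_rot: [0.707, 0.707, 0.0, 0.001]
contact_force: [-1.2, -0.2, 3.9]
opening: 0.554
finger_force: 25.0
```

```bash
python3 -m pendant '[[0,0,0,0,0,0],[0,0,0,0,0,0],[0,0,0,0,0,0],[0,0,0,0,0,0]]' 1 && python3 -m pendant '[[0,0,-0.5,0,0,0],[0,0,-0.9,0,0,0],[0,0,-1,0,0,0],[0,0,-1,0,0,0],[0,0,-0.8,0,0,0]]' && python3 -m pendant '[[0.4,0.2,-0.1,0,0,0],[0.8,0.4,0,0,0,0],[1,0.5,0,0,0,0],[1,0.5,0,0,0,0],[1,0.5,0,0,0,0]]' && python3 -m pendant '[[1,0.5,0,0,0,0],[1,0.5,0,0,0,0],[1,0.5,0,0,0,0],[1,0.5,0,0,0,0],[1,0.5,0,0,0,0]]'&& python3 -m pendant '[[1,0.5,0,0,0,0],[1,0.5,0,0,0,0],[1,0.5,0,0,0,0],[1,0.5,0,0,0,0],[1,0.5,0,0,0,0]]' && python3 -m pendant '[[1,0.6,0,0,0,0],[0.9,0.6,0,0,0,0],[0.7,0.5,0,0,0,0],[0.4,0.44,0,0,0,0],[0,0,0,0,0,0]]'
python3 - <<'E'
from h import *
s,p,d,P=snap("wrist","w3");q=P.reshape(-1,3);print(s['tool_pos'])
k=q[np.hypot(q[:,0]-.6406,q[:,1]-.1675)<.034]
for z in np.arange(.110,.19,.004):
    g=k[abs(k[:,2]-z)<.002]
    if len(g)>20: print("  z%.3f %.4f %.4f r%.4f n%d maxr %.4f"%(z,*circ(g[:,:2]),len(g),np.percentile(np.hypot(g[:,0]-.6405,g[:,1]-.1675),95)))
E
```

```text
clock: 5.55
tool_pos: [0.4094, -0.288, 0.1132]
eef_rot: [0.707, 0.707, 0.0, 0.0]
contact_force: [0.8, 0.4, 0.0]
opening: 0.836
finger_force: 0.0
clock: 5.97
tool_pos: [0.4095, -0.288, 0.2198]
eef_rot: [0.707, 0.707, 0.0, 0.0]
contact_force: [-0.2, -0.5, 0.4]
opening: 0.998
finger_force: 0.0
clock: 6.38
tool_pos: [0.4619, -0.1812, 0.22]
eef_rot: [0.707, 0.707, -0.0, -0.0]
contact_force: [0.2, -0.3, -0.1]
opening: 1.002
finger_force: 0.0
clock: 6.8
tool_pos: [0.5242, -0.0558, 0.2199]
eef_rot: [0.707, 0.707, -0.0, -0.001]
contact_force: [0.4, -0.2, -0.5]
opening: 1.0
finger_force: 0.0
clock: 7.22
tool_pos: [0.5865, 0.0691, 0.2197]
eef_rot: [0.707, 0.707, -0.001, -0.001]
contact_force: [0.6, 0.8, 0.4]
opening: 0.997
finger_force: 0.0
clock: 7.63
tool_pos: [0.6409, 0.1468, 0.2194]
eef_rot: [0.706, 0.709, 0.001, -0.001]
contact_force: [-0.1, 0.4, 0.6]
opening: 1.0
finger_force: 0.0
[0.64094307 0.14682091 0.21936358]
  z0.110 0.6405 0.1677 r0.0286 n40 maxr 0.0291
  z0.114 0.6405 0.1675 r0.0288 n38 maxr 0.0290
  z0.118 0.6405 0.1677 r0.0286 n43 maxr 0.0291
  z0.122 0.6405 0.1677 r0.0284 n152 maxr 0.0289
  z0.126 0.6405 0.1676 r0.0276 n229 maxr 0.0284
  z0.130 0.6405 0.1675 r0.0262 n427 maxr 0.0273
  z0.134 0.6405 0.1670 r0.0248 n268 maxr 0.0256
  z0.138 0.6404 0.1672 r0.0240 n54 maxr 0.0244
  z0.142 0.6405 0.1673 r0.0239 n78 maxr 0.0245
  z0.146 0.6406 0.1678 r0.0215 n1165 maxr 0.0238
  z0.150 0.6406 0.1676 r0.0163 n1755 maxr 0.0203
  z0.154 0.6405 0.1676 r0.0098 n454 maxr 0.0118
  z0.158 0.6405 0.1678 r0.0071 n93 maxr 0.0078
  z0.162 0.6406 0.1678 r0.0062 n69 maxr 0.0069
  z0.166 0.6406 0.1678 r0.0056 n67 maxr 0.0064
  z0.170 0.6405 0.1677 r0.0050 n64 maxr 0.0057
  z0.174 0.6405 0.1677 r0.0044 n61 maxr 0.0050
  z0.178 0.6405 0.1677 r0.0036 n55 maxr 0.0042
  z0.182 0.6405 0.1679 r0.0024 n105 maxr 0.0034
```

View pics/w3.png

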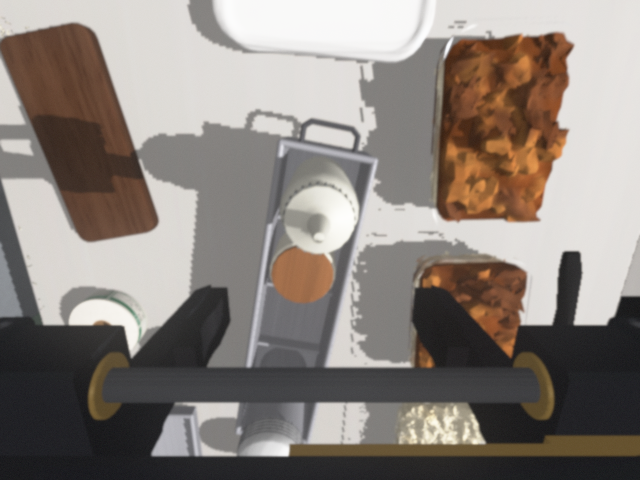

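The wrist view shows the bottle nozzle at (318,236), the pot lid at (303,273), the emptied mill well, and the whole board at about (78,130). The collar is straight only from z 0.136 to 0.146, so I'll grip there. The board can be fitted from this frame too.

```bash
python3 - <<'E'
from h import *
s=r.get_state();d=np.load("pics/w3.npy");p=cv2.imread("pics/w3.png");P=cloud("wrist",None,d,s)
m=((P[...,2]>.011)&(P[...,2]<.021)&(P[...,0]<.5)&(P[...,1]>.08)&(P[...,1]<.36)).astype(np.uint8)
m=cv2.morphologyEx(m,cv2.MORPH_OPEN,np.ones((3,3),np.uint8))
n,l,st,_=cv2.connectedComponentsWithStats(m);k=1+np.argmax(st[1:,4]);g=P[l==k]
print("board",cv2.minAreaRect((g[:,:2]*1000).astype(np.float32)),np.median(g[:,2]))
m=((abs(P[...,2]-.0705)<.004)&(np.hypot(P[...,0]-.6257,P[...,1]-.0914)<.036));g=P[m];print("pot",np.median(g[:,2]),(g.min(0)+g.max(0))/2,g.max(0)-g.min(0))
E
python3 -m pendant '[[0.4,-0.02,0,0,0,0],[0.43,0,0,0,0,0],[0,0,0,0,0,0],[0,0,0.5,0,0,0],[0,0,0.8,0,0,0]]' 1 && python3 -m pendant '[[0,0,0.8,0,0,0],[0,0,0.7,0,0,0],[0,0,0.4,0,0,0],[0,0,0.12,0,0,0],[0,0,0,0,0,0]]'&& python3 -m pendant '[[0,0,0,0,0,0],[0,0,0,0,0,0],[0,0,0,0,0,0],[0,0,0,0,0,0],[0,0,0,0,0,0]]' -1 35 && python3 -m pendant '[[0,0,0,0,0,0],[0,0,0,0,0,0],[0,0,0,0,0,0],[0,0,0,0,0,0],[0,0,0,0,0,0]]'
```

```text
board ((406.363525390625, 206.25108337402344), (86.6514663696289, 200.08956909179688), 10.256631851196289) 0.015801009629624774
pot 0.06958969636723486 [0.62757762 0.08906163 0.07022063] [0.06750493 0.0578507  0.00743547]
clock: 8.1
tool_pos: [0.641, 0.1636, 0.1902]
eef_rot: [0.707, 0.707, 0.002, 0.001]
contact_force: [0.2, 0.3, 0.5]
opening: 1.001
finger_force: 0.0
clock: 8.52
tool_pos: [0.6393, 0.1626, 0.1373]
eef_rot: [0.707, 0.707, -0.001, -0.0]
contact_force: [-0.0, -0.1, -0.0]
opening: 1.002
finger_force: 0.0
clock: 8.93
tool_pos: [0.6401, 0.1629, 0.1383]
eef_rot: [0.707, 0.707, 0.0, 0.0]
contact_force: [-0.9, 0.5, 0.3]
opening: 0.647
finger_force: 0.0
clock: 9.35
tool_pos: [0.64, 0.1628, 0.138]
eef_rot: [0.707, 0.707, 0.0, 0.0]
contact_force: [-0.2, 0.0, 1.5]
opening: 0.514
finger_force: 35.0
```

```bash
python3 -m pendant '[[0,0,0,0,0,0],[0,0,0,0,0,0],[0.1,0.02,0.05,0,0,0],[0.1,0,0.05,0,0,0],[0,0,0,0,0,0]]' 0.5 && python3 -m pendant '[[0,0,0,0,0,0],[0,0,0,0,0,0],[0,0,0,0,0,0],[0,0,0,0,0,0],[0,0,0,0,0,0]]' -1 35 && python3 -m pendant '[[0,0,0,0,0,0],[0,0,0,0,0,0],[0,0,0,0,0,0],[0,0,0,0,0,0],[0,0,0,0,0,0]]' && python3 -m pendant '[[0,0,-0.2,0,0,0],[0,0,-0.3,0,0,0],[0,0,-0.3,0,0,0],[0,0,0,0,0,0]]'
python3 - <<'E'
from h import *
snap("side","s4"); snap("wrist","w4")
a=cv2.imread("pics/s4.png")[180:380,130:430];b=cv2.imread("pics/w4.png")
cv2.imwrite("pics/v4.png",np.hstack([cv2.resize(a,(450,300)),cv2.resize(b[:400],(350,300))]))
E
```

```text
clock: 9.77
tool_pos: [0.6399, 0.1688, 0.1348]
eef_rot: [0.707, 0.707, -0.0, -0.0]
contact_force: [0.2, -0.6, 0.4]
opening: 0.751
finger_force: 0.0
clock: 10.18
tool_pos: [0.6402, 0.1677, 0.1352]
eef_rot: [0.707, 0.707, -0.0, 0.0]
contact_force: [-0.3, 0.3, -0.4]
opening: 0.517
finger_force: 34.9
clock: 10.6
tool_pos: [0.6402, 0.1678, 0.1352]
eef_rot: [0.707, 0.707, -0.0, -0.0]
contact_force: [-0.9, 0.3, -1.0]
opening: 0.521
finger_force: 34.9
clock: 10.93
tool_pos: [0.6414, 0.1682, 0.1572]
eef_rot: [0.707, 0.707, 0.001, 0.001]
contact_force: [0.6, -0.3, -3.8]
opening: 0.521
finger_force: 34.9
```

View pics/v4.png

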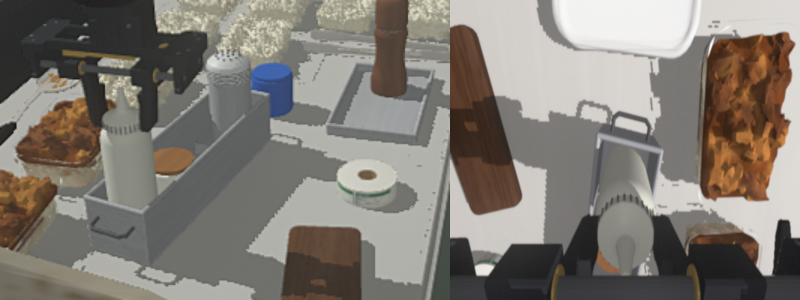

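The side crop shows the bottle lifted and upright in the fingers, and the mill standing on the tray at about (390,60). Carry the bottle to the tray.

```bash
python3 -m pendant '[[0,0,-0.5,0,0,0],[0,0,-0.8,0,0,0],[0,0,-0.8,0,0,0],[0,0,-0.8,0,0,0],[0,-0.3,-0.4,0,0,0]]' && python3 -m pendant '[[0,-0.6,0,0,0,0],[0,-0.8,0,0,0,0],[0,-0.8,0,0,0,0],[0,-0.8,0,0,0,0],[-0.3,-0.8,0,0,0,0]]' && python3 -m pendant '[[-0.5,-0.8,0,0,0,0],[-0.7,-0.8,0,0,0,0],[-0.8,-0.8,0,0,0,0],[-0.8,-0.8,0,0,0,0],[-0.8,-0.8,0,0,0,0]]' && python3 -m pendant '[[-0.8,-0.5,0,0,0,0],[-0.8,-0.3,0,0,0,0],[-0.8,0,0,0,0,0],[-0.8,0,0,0,0,0],[-0.8,0,0,0,0,0]]'&& python3 -m pendant '[[-0.8,0,0,0,0,0],[-0.8,0,0,0,0,0],[-0.8,0,0,0,0,0],[-0.8,0,0,0,0,0],[-0.8,0,0,0,0,0]]'&& python3 -m pendant '[[-0.8,0,0,0,0,0],[-0.6,0,0,0,0,0],[-0.4,0,0,0,0,0],[-0.2,0,0,0,0,0],[0,0,0,0,0,0]]'
```

```text
clock: 11.45
tool_pos: [0.635, 0.168, 0.2409]
eef_rot: [0.707, 0.707, 0.003, 0.002]
contact_force: [0.8, -0.5, -3.9]
opening: 0.516
finger_force: 35.0
clock: 11.87
tool_pos: [0.5357, 0.1621, 0.2379]
eef_rot: [0.706, 0.708, 0.0, -0.001]
contact_force: [-0.2, 1.1, -4.7]
opening: 0.516
finger_force: 35.1
clock: 12.28
tool_pos: [0.436, 0.0695, 0.2381]
eef_rot: [0.707, 0.707, -0.0, 0.0]
contact_force: [0.9, -0.9, -3.5]
opening: 0.517
finger_force: 35.1
clock: 12.7
tool_pos: [0.417, -0.0305, 0.2382]
eef_rot: [0.707, 0.707, 0.0, 0.0]
contact_force: [1.7, 0.2, -3.2]
opening: 0.516
finger_force: 35.1
clock: 13.12
tool_pos: [0.4171, -0.1305, 0.2381]
eef_rot: [0.707, 0.707, -0.0, 0.0]
contact_force: [1.1, -0.9, -3.2]
opening: 0.513
finger_force: 35.1
clock: 13.53
tool_pos: [0.4175, -0.1803, 0.2378]
eef_rot: [0.708, 0.707, -0.0, 0.0]
contact_force: [-0.4, -0.5, -3.6]
opening: 0.516
finger_force: 35.2
```

```bash
python3 -m pendant '[[-0.1,-0.2,0.4,0,0,0],[-0.1,-0.1,0.8,0,0,0],[0,0,0.9,0,0,0],[0,0,0.8,0,0,0],[0,0,0.6,0,0,0]]' && python3 -m pendant '[[0,0,0.35,0,0,0],[0,0,0.15,0,0,0],[0,0,0.08,0,0,0],[0,0,0.08,0,0,0],[0,0,0,0,0,0]]'&& python3 -m pendant '[[0,0,0.04,0,0,0],[0,0,0,0,0,0],[0,0,0,0,0,0]]'
```

```text
clock: 13.95
tool_pos: [0.4101, -0.183, 0.1491]
eef_rot: [0.706, 0.708, 0.0, -0.001]
contact_force: [-0.5, -1.1, -4.0]
opening: 0.521
finger_force: 35.2
clock: 14.37
tool_pos: [0.4107, -0.1844, 0.134]
eef_rot: [0.707, 0.707, 0.0, 0.0]
contact_force: [0.2, -0.9, -3.9]
opening: 0.513
finger_force: 35.2
clock: 14.62
tool_pos: [0.4105, -0.1848, 0.1331]
eef_rot: [0.707, 0.707, 0.0, 0.0]
contact_force: [0.5, 0.0, -3.5]
opening: 0.517
finger_force: 35.2
```

```bash
python3 -m pendant '[[0,0,0.04,0,0,0],[0,0,0.03,0,0,0],[0,0,0,0,0,0],[0,0,0,0,0,0]]'
```

```text
clock: 14.95
tool_pos: [0.4105, -0.185, 0.1321]
eef_rot: [0.707, 0.707, 0.0, 0.001]
contact_force: [-1.9, 1.1, 9.7]
opening: 0.515
finger_force: 35.4
```

Weight is on the tray. Release, lift, go over the pot and turn 79°.

```bash
python3 -m pendant '[[0,0,0,0,0,0],[0,0,0,0,0,0],[0,0,0,0,0,0],[0,0,0,0,0,0]]' 1 && python3 -m pendant '[[0,0,-0.5,0,0,0],[0,0,-0.9,0,0,0],[0,0,-1,0,0,0],[0,0,-1,0,0,0],[0,0,-0.8,0,0,0]]' && python3 -m pendant '[[0.5,0.4,0,0,0,0],[0.8,0.6,0,0,0,0],[0.9,0.7,0,0,0,0],[0.9,0.7,0,0,0,0],[0.9,0.7,0,0,0,0]]' && python3 -m pendant '[[0.9,0.7,0,0,0,0],[0.9,0.7,0,0,0,0],[0.9,0.7,0,0,0,0],[0.9,0.7,0,0,0,0],[0.9,0.7,0,0,0,0]]'&& python3 -m pendant '[[0.9,0.7,0,0,0,0],[0.8,0.6,0,0,0,0],[0.5,0.4,0,0,0,0],[0.35,0.3,0,0,0,0],[0,0,0,0,0,0]]' && python3 -m pendant '[[0,0,0,0,0,-0.02],[0,0,0,0,0,-0.038],[0,0,0,0,0,-0.038],[0,0,0,0,0,-0.038],[0,0,0,0,0,-0.038]]' && python3 -m pendant '[[0,0,0,0,0,-0.038],[0,0,0,0,0,-0.038],[0,0,0,0,0,-0.038],[0,0,0,0,0,-0.038],[0,0,0,0,0,-0.038]]'&& python3 -m pendant '[[0,0,0,0,0,-0.038],[0,0,0,0,0,-0.029],[0,0,0,0,0,-0.01],[0,0,0,0,0,0],[0,0,0,0,0,0]]'
python3 - <<'E'
from h import *
s,p,d,P=snap("wrist","w5");print(s['tool_pos'],s['q'])
Rm=R.from_quat(s['eef_rot']).as_matrix();print("yaw of tool y",np.degrees(np.arctan2(Rm[1,1],Rm[0,1])),"z",Rm[:,2])
hsv=cv2.cvtColor(p,cv2.COLOR_BGR2HSV)
m=((abs(P[...,2]-.0705)<.004)&(hsv[...,1]>90)&(np.hypot(P[...,0]-.6257,P[...,1]-.0914)<.05)).astype(np.uint8)
c=max(cv2.findContours(m,0,2)[0],key=cv2.contourArea); e=cv2.fitEllipse(c);print("lid ellipse",e,ray("wrist",*e[0],.070,s))
g=P[m>0];print(g[:,2].mean(),(g.min(0)+g.max(0))/2,g.max(0)-g.min(0))
q=np.asarray(ray("wrist",*e[0],.070,s))-s['tool_pos'];print("in tool",Rm.T@q)
E
```

```text
clock: 15.28
tool_pos: [0.4105, -0.1848, 0.131]
eef_rot: [0.707, 0.707, 0.0, 0.0]
contact_force: [0.3, 0.9, -0.7]
opening: 0.795
finger_force: 0.0
clock: 15.7
tool_pos: [0.4104, -0.1847, 0.2375]
eef_rot: [0.707, 0.707, 0.0, 0.0]
contact_force: [0.5, -0.3, -0.3]
opening: 1.002
finger_force: 0.0
clock: 16.12
tool_pos: [0.4883, -0.0838, 0.236]
eef_rot: [0.707, 0.707, -0.0, 0.0]
contact_force: [0.3, -0.1, 0.4]
opening: 0.999
finger_force: 0.0
clock: 16.53
tool_pos: [0.5757, 0.0289, 0.2357]
eef_rot: [0.707, 0.707, -0.0, -0.0]
contact_force: [0.8, 0.3, -0.9]
opening: 0.998
finger_force: 0.0
clock: 16.95
tool_pos: [0.6261, 0.0948, 0.2355]
eef_rot: [0.706, 0.708, 0.001, -0.001]
contact_force: [-0.5, 0.8, -0.1]
opening: 1.002
finger_force: 0.0
clock: 17.37
tool_pos: [0.6245, 0.0901, 0.2357]
eef_rot: [0.491, 0.871, -0.001, -0.0]
contact_force: [-0.4, 0.2, -0.4]
opening: 1.001
finger_force: 0.0
clock: 17.78
tool_pos: [0.6246, 0.09, 0.2357]
eef_rot: [0.213, 0.977, -0.001, -0.0]
contact_force: [-0.4, 0.7, 0.3]
opening: 0.997
finger_force: 0.0
clock: 18.2
tool_pos: [0.6248, 0.0904, 0.2357]
eef_rot: [0.097, 0.995, -0.0, -0.0]
contact_force: [-0.3, -0.2, 0.7]
opening: 1.001
finger_force: 0.0
[0.62480345 0.09041686 0.23573624] [ 0.09440447  0.75083198 -0.58636252  1.53526203  0.46617017  0.99909097
  0.75329726]
yaw of tool y 78.90827755900077 z [-7.04992074e-04 -8.20103833e-04 -9.99999415e-01]
lid ellipse ((322.9174499511719, 211.68284606933594), (59.55263137817383, 59.85898208618164), 12.261177062988281) [0.62343031 0.09221217 0.07      ]
0.06952986040323288 [0.62467591 0.09210535 0.06966407] [0.0582793  0.0559885  0.00527146]
in tool [0.00160437 0.00165347 0.16573564]
```

View pics/w5.png

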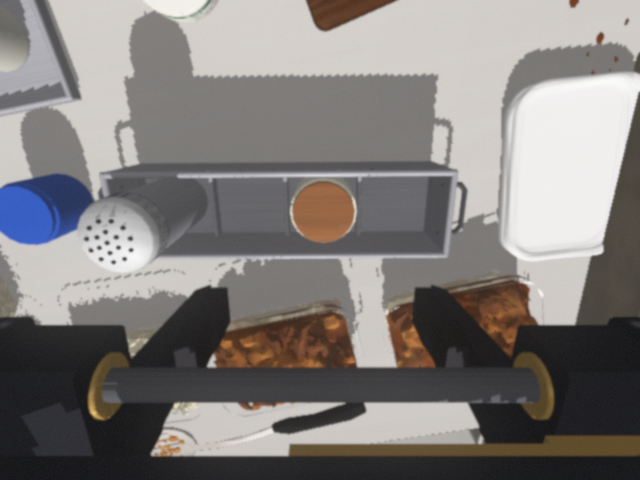

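The wrist view shows the pot lid at (323,212) between two empty wells and the caddy aligned with the image axes. Check the two pieces on the tray numerically before taking the pot.

```bash
python3 - <<'E'
from h import *
for c in("side","scene"):
    s,p,d,P=snap(c);q=P.reshape(-1,3)
    for nm,x,y in(("mill",.41,-.288),("bottle",.41,-.185),("shaker",.594,-.058)):
        k=q[(np.hypot(q[:,0]-x,q[:,1]-y)<.037)&(q[:,2]<.2)];o=[]
        for z in(.05,.10,.13):
            g=k[abs(k[:,2]-z)<.006]
            if len(g)>30:o.append("%.4f %.4f r%.4f"%circ(g[:,:2]))
        print(c,nm,"top %.3f"%k[:,2].max(),o)
E
python3 -m pendant '[[0.02,0.03,0.5,0,0,0],[0,0.02,0.9,0,0,0],[0,0,1,0,0,0],[0,0,1,0,0,0],[0,0,1,0,0,0]]' 1 && python3 -m pendant '[[0,0,0.9,0,0,0],[0,0,0.6,0,0,0],[0,0,0.3,0,0,0],[0,0,0,0,0,0],[0,0,0,0,0,0]]'
python3 - <<'E'
from h import *
s,p,d,P=snap("wrist","w6");print(s['tool_pos'])
cv2.imwrite("pics/v6.png",p)
E
```

```text
side mill top 0.172 ['0.3934 -0.2774 r0.0094', '0.4085 -0.2840 r0.0225']
side bottle top 0.178 ['0.4107 -0.1809 r0.0276', '0.4107 -0.1801 r0.0268', '0.4105 -0.1802 r0.0232']
side shaker top 0.149 ['0.5933 -0.0624 r0.0327', '0.5951 -0.0573 r0.0275', '0.5948 -0.0567 r0.0278']
scene mill top 0.172 ['0.4028 -0.2835 r0.0192', '0.4033 -0.2841 r0.0218', '0.4045 -0.2861 r0.0227']
scene bottle top 0.178 ['0.4061 -0.1813 r0.0263', '0.4063 -0.1816 r0.0264', '0.4066 -0.1817 r0.0225']
scene shaker top 0.148 ['0.5910 -0.0583 r0.0264', '0.5903 -0.0581 r0.0264']
clock: 18.77
tool_pos: [0.6251, 0.0928, 0.1252]
eef_rot: [0.096, 0.995, -0.0, 0.0]
contact_force: [-0.3, -0.3, -0.4]
opening: 0.998
finger_force: 0.0
clock: 19.18
tool_pos: [0.6253, 0.0931, 0.0814]
eef_rot: [0.096, 0.995, 0.0, 0.0]
contact_force: [0.3, 0.3, 0.9]
opening: 0.999
finger_force: 0.0
[0.62527652 0.09308238 0.08137909]
```

View pics/v6.png

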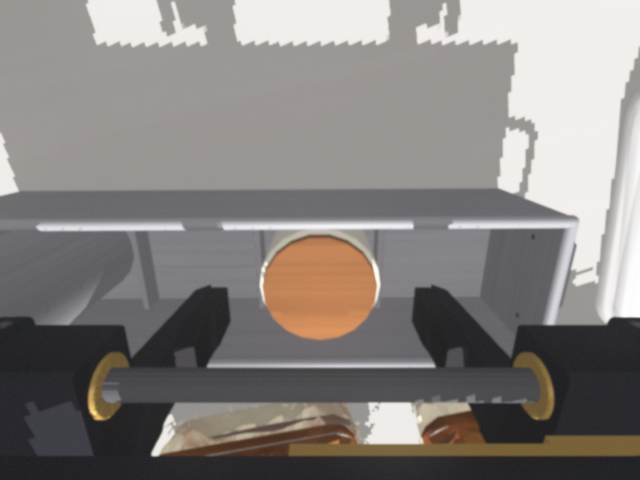

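The lid is centred at col 320, midway between the fingers (228 and 415). Descend to tip z 0.031 and grip.

```bash
python3 -m pendant '[[0,0,0.4,0,0,0],[0,0,0.7,0,0,0],[0,0,0.6,0,0,0],[0,0,0.3,0,0,0],[0,0,0,0,0,0]]' 1 && python3 -m pendant '[[0,0,0,0,0,0],[0,0,0,0,0,0],[0,0,0,0,0,0],[0,0,0,0,0,0],[0,0,0,0,0,0]]' -1 35 && python3 -m pendant '[[0,0,0,0,0,0],[0,0,0,0,0,0],[0,0,0,0,0,0]]' && python3 -m pendant '[[0,0,-0.3,0,0,0],[0,0,-0.5,0,0,0],[0,0,-0.3,0,0,0],[0,0,0,0,0,0]]'
```

```text
clock: 19.65
tool_pos: [0.6237, 0.0924, 0.029]
eef_rot: [0.096, 0.995, -0.001, -0.002]
contact_force: [-0.5, -0.8, 0.3]
opening: 1.0
finger_force: 0.0
clock: 20.07
tool_pos: [0.6255, 0.0929, 0.0317]
eef_rot: [0.096, 0.995, 0.0, 0.001]
contact_force: [0.2, 0.3, 1.2]
opening: 0.723
finger_force: 35.0
clock: 20.32
tool_pos: [0.6255, 0.0929, 0.0317]
eef_rot: [0.096, 0.995, 0.0, 0.001]
contact_force: [-1.6, 0.1, 5.9]
opening: 0.715
finger_force: 35.0
clock: 20.65
tool_pos: [0.6262, 0.0934, 0.0606]
eef_rot: [0.096, 0.995, 0.001, 0.002]
contact_force: [-0.3, 0.0, -1.2]
opening: 0.719
finger_force: 35.0
```

```bash
python3 -m pendant '[[0,0,-0.5,0,0,0],[0,0,-0.8,0,0,0],[0,0,-0.9,0,0,0],[0,0,-0.6,0,0,0],[0.2,0,-0.2,0,0,0]]' && python3 -m pendant '[[0.5,0.15,0,0,0,0],[0.8,0.25,0,0,0,0],[0.8,0.25,0,0,0,0],[0.8,0.25,0,0,0,0],[0.8,0.25,0,0,0,0]]' && python3 -m pendant '[[0.8,0.25,0,0,0,0],[0.8,0.25,0,0,0,0],[0.8,0.25,0,0,0,0],[0.8,0.25,0,0,0,0],[0.8,0.25,0,0,0,0]]' && python3 -m pendant '[[0.7,0.2,0,0,0,0],[0.5,0.15,0,0,0,0],[0.24,0.06,0,0,0,0],[0,0,0,0,0,0],[0,0,0,0,0,0]]'
python3 - <<'E'
from h import *
for c in("side","scene"):
    s,p,d,P=snap(c);q=P.reshape(-1,3);k=q[(abs(q[:,0]-.405)<.15)&(abs(q[:,1]-.209)<.15)]
    g=k[(k[:,2]>.01)&(k[:,2]<.021)]
    m=P[...,2];mm=((m>.01)&(m<.021)&(abs(P[...,0]-.405)<.11)&(abs(P[...,1]-.209)<.13)).astype(np.uint8)
    n,l,st,_=cv2.connectedComponentsWithStats(cv2.morphologyEx(mm,cv2.MORPH_OPEN,np.ones((2,2),np.uint8)));kk=1+np.argmax(st[1:,4]);g=P[l==kk]
    print(c,cv2.minAreaRect((g[:,:2]*1000).astype(np.float32)))
E
```

```text
clock: 21.07
tool_pos: [0.6222, 0.0941, 0.1366]
eef_rot: [0.096, 0.995, 0.001, 0.003]
contact_force: [0.9, 0.3, -1.9]
opening: 0.72
finger_force: 35.0
clock: 21.48
tool_pos: [0.5329, 0.1397, 0.1332]
eef_rot: [0.096, 0.995, -0.0, -0.001]
contact_force: [0.3, 0.6, -2.6]
opening: 0.719
finger_force: 35.0
clock: 21.9
tool_pos: [0.4409, 0.1894, 0.1334]
eef_rot: [0.096, 0.995, -0.0, -0.0]
contact_force: [0.3, -0.2, -2.3]
opening: 0.718
finger_force: 35.0
clock: 22.32
tool_pos: [0.4094, 0.206, 0.1335]
eef_rot: [0.096, 0.995, -0.0, 0.0]
contact_force: [1.6, -0.1, -2.4]
opening: 0.719
finger_force: 35.0
side ((404.7925109863281, 208.51815795898438), (83.5925064086914, 207.76937866210938), 10.000798225402832)
scene ((402.1353454589844, 203.66879272460938), (83.14673614501953, 214.91224670410156), 9.825284004211426)
```

```bash
python3 -m pendant '[[0.06,0,0.4,0,0,0],[0.06,0,0.8,0,0,0],[0,0,0.9,0,0,0],[0,0,0.8,0,0,0],[0,0,0.4,0,0,0]]' && python3 -m pendant '[[0,0,0.2,0,0,0],[0,0,0.08,0,0,0],[0,0,0.06,0,0,0],[0,0,0,0,0,0]]'
```

```text
clock: 22.83
tool_pos: [0.4067, 0.2061, 0.0491]
eef_rot: [0.096, 0.995, -0.001, -0.0]
contact_force: [0.2, -0.2, -2.1]
opening: 0.722
finger_force: 35.0
clock: 23.17
tool_pos: [0.4068, 0.2069, 0.0427]
eef_rot: [0.096, 0.995, 0.0, 0.0]
contact_force: [-0.1, -0.3, -2.3]
opening: 0.721
finger_force: 35.0
```

```bash
python3 -m pendant '[[0,0,0.04,0,0,0],[0,0,0.03,0,0,0],[0,0,0,0,0,0]]'; python3 -m pendant '[[0,0,0.03,0,0,0],[0,0,0,0,0,0],[0,0,0,0,0,0]]'
```

```text
clock: 23.42
tool_pos: [0.4068, 0.207, 0.0417]
eef_rot: [0.096, 0.995, 0.001, 0.001]
contact_force: [-0.2, -0.2, 3.7]
opening: 0.721
finger_force: 35.0
clock: 23.67
tool_pos: [0.4068, 0.207, 0.0416]
eef_rot: [0.096, 0.995, 0.001, 0.001]
contact_force: [-1.5, 0.2, 13.6]
opening: 0.722
finger_force: 35.0
```

```bash
python3 -m pendant '[[0,0,-0.03,0,0,0],[0,0,0,0,0,0],[0,0,0,0,0,0],[0,0,0,0,0,0],[0,0,0,0,0,0]]' 1 && python3 -m pendant '[[0,0,-0.3,0,0,0],[0,0,-0.8,0,0,0],[0,0,-1,0,0,0],[0,0,-1,0,0,0],[0,0,-1,0,0,0]]' && python3 -m pendant '[[0,0,-1,0,0,0],[0,0,-1,0,0,0],[0,0,-1,0,0,0],[0,0,-0.6,0,0,0],[0,0,0,0,0,0]]'
python3 - <<'E'
from h import *
s,p,d,P=snap("side","s7")
g=P[(abs(P[...,2]-.08)<.004)&(np.hypot(P[...,0]-.406,P[...,1]-.208)<.05)]; print((g.min(0)+g.max(0))/2,np.ptp(g,0),np.median(g[:,2]))
s,p,d,P=snap("wrist","w7");print(s['tool_pos'])
g=P[(abs(P[...,2]-.08)<.004)&(np.hypot(P[...,0]-.406,P[...,1]-.208)<.05)]; print((g.min(0)+g.max(0))/2,np.ptp(g,0),np.median(g[:,2]))
a=cv2.imread("pics/s7.png")
cv2.imwrite("pics/v7.png",np.hstack([cv2.resize(a,(400,300)),cv2.resize(p,(400,300))]))
E
```

```text
clock: 24.08
tool_pos: [0.4063, 0.2068, 0.0407]
eef_rot: [0.096, 0.995, 0.0, 0.0]
contact_force: [0.3, 0.5, -0.1]
opening: 0.996
finger_force: 0.0
clock: 24.5
tool_pos: [0.4058, 0.2065, 0.1441]
eef_rot: [0.096, 0.995, -0.0, -0.0]
contact_force: [-0.1, 0.3, -0.2]
opening: 1.0
finger_force: 0.0
clock: 24.92
tool_pos: [0.4075, 0.2077, 0.2357]
eef_rot: [0.096, 0.995, 0.002, 0.002]
contact_force: [0.1, 0.7, 0.7]
opening: 1.001
finger_force: 0.0
[0.40538106 0.21010171 0.07875667] [0.05766481 0.06122001 0.00547453] 0.07902199568519253
[0.40692024 0.2070551  0.23421859]
[0.40574927 0.20647543 0.07889404] [0.05805413 0.05819164 0.00577421] 0.07949832038399302
```

View pics/v7.png

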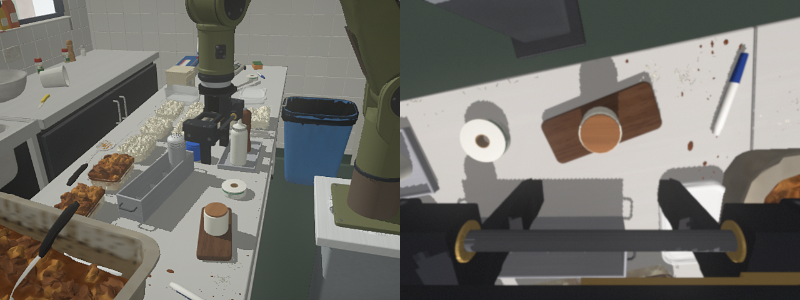

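The pot stands in the middle of the board (wrist half, lid at (600,132)) and mill and bottle wait on the tray. Turn back and fetch the bottle.

```bash
python3 -m pendant '[[0,0,0,0,0,0.02],[0,0,0,0,0,0.038],[0,0,0,0,0,0.038],[0,0,0,0,0,0.038],[0,0,0,0,0,0.038]]' && python3 -m pendant '[[0,0,0,0,0,0.038],[0,0,0,0,0,0.038],[0,0,0,0,0,0.038],[0,0,0,0,0,0.038],[0,0,0,0,0,0.038]]'&& python3 -m pendant '[[0,0,0,0,0,0.038],[0,0,0,0,0,0.029],[0,0,0,0,0,0.01],[0,0,0,0,0,0],[0,0,0,0,0,0]]' && python3 -m pendant '[[-0.5,0,0,0,0,0],[-0.9,0,0,0,0,0],[-1,0,0,0,0,0],[-1,0,0,0,0,0],[-1,0,0,0,0,0]]' && python3 -m pendant '[[-1,0,0,0,0,0],[-1,0,0,0,0,0],[-1,0,0,0,0,0],[-1,0,0,0,0,0],[-1,0,0,0,0,0]]' && python3 -m pendant '[[-1,0,0,0,0,0],[-1,0,0,0,0,0],[-0.9,0,0,0,0,0],[-0.6,0,0,0,0,0],[-0.2,0,0,0,0,0]]'
python3 - <<'E'
from h import *
s,p,d,P=snap("wrist","w8");q=P.reshape(-1,3);print(s['tool_pos'],s['eef_rot'])
for nm,x,y in(("bottle",.4105,-.185),("mill",.41,-.288)):
    k=q[(np.hypot(q[:,0]-x,q[:,1]-y)<.036)&(q[:,2]<.185)]
    for z in(.08,.11,.14,.16,.175):
        g=k[abs(k[:,2]-z)<.003]
        if len(g)>25: print(nm,"  z%.3f %.4f %.4f r%.4f n%d"%(z,*circ(g[:,:2]),len(g)))
E
```

```text
clock: 25.43
tool_pos: [0.4054, 0.2062, 0.2317]
eef_rot: [0.361, 0.933, -0.001, -0.001]
contact_force: [-0.3, -0.2, -0.2]
opening: 0.999
finger_force: 0.0
clock: 25.85
tool_pos: [0.4054, 0.2062, 0.2317]
eef_rot: [0.619, 0.785, -0.002, -0.0]
contact_force: [0.4, -0.5, 0.1]
opening: 0.997
finger_force: 0.0
clock: 26.27
tool_pos: [0.4057, 0.2066, 0.2325]
eef_rot: [0.706, 0.708, -0.001, -0.0]
contact_force: [0.7, 0.1, -0.3]
opening: 1.001
finger_force: 0.0
clock: 26.68
tool_pos: [0.4059, 0.0957, 0.2329]
eef_rot: [0.706, 0.708, -0.0, -0.0]
contact_force: [0.3, -0.7, 0.2]
opening: 1.002
finger_force: 0.0
clock: 27.1
tool_pos: [0.4059, -0.0295, 0.233]
eef_rot: [0.706, 0.708, -0.0, -0.0]
contact_force: [0.5, -0.7, -0.2]
opening: 1.003
finger_force: 0.0
clock: 27.52
tool_pos: [0.4057, -0.1234, 0.2329]
eef_rot: [0.708, 0.706, -0.001, 0.0]
contact_force: [-0.2, -0.3, -0.8]
opening: 0.999
finger_force: 0.0
[ 0.40573439 -0.12339511  0.23289826] [ 7.08150913e-01  7.06060908e-01 -5.13135597e-04  1.22832481e-04]
bottle   z0.080 0.4109 -0.1848 r0.0286 n128
bottle   z0.110 0.4109 -0.1849 r0.0287 n160
bottle   z0.140 0.4109 -0.1850 r0.0235 n315
bottle   z0.160 0.4109 -0.1845 r0.0059 n106
bottle   z0.175 0.4110 -0.1841 r0.0032 n92
mill   z0.080 0.4088 -0.2883 r0.0227 n122
mill   z0.140 0.4089 -0.2891 r0.0250 n47
mill   z0.160 0.4088 -0.2860 r0.0147 n1052
```

```bash
python3 -m pendant '[[-0.6,0.1,0,0,0,0],[-0.8,0.1,0,0,0,0],[-0.6,0,0,0,0,0],[-0.3,0,0,0,0,0],[0,0,0,0,0,0]]' && python3 -m pendant '[[0,0,0,0,0,0],[0,0,0,0,0,0]]'
```

```text
clock: 27.98
tool_pos: [0.4112, -0.1786, 0.233]
eef_rot: [0.707, 0.707, -0.0, -0.0]
contact_force: [0.3, 0.6, -0.3]
opening: 0.999
finger_force: 0.0
clock: 28.15
tool_pos: [0.4113, -0.1766, 0.2332]
eef_rot: [0.706, 0.708, 0.0, -0.0]
contact_force: [-0.2, 1.0, -0.1]
opening: 0.994
finger_force: 0.0
```

```bash
python3 -m pendant '[[-0.2,0,0,0,0,0],[-0.13,0,0.3,0,0,0],[0,0,0.7,0,0,0],[0,0,0.8,0,0,0],[0,0,0.8,0,0,0]]' && python3 -m pendant '[[0,0,0.7,0,0,0],[0,0,0.45,0,0,0],[0,0,0.2,0,0,0],[0,0,0.1,0,0,0],[0,0,0,0,0,0]]' && python3 -m pendant '[[0,0,0,0,0,0],[0,0,0,0,0,0]]'
```

```text
clock: 28.57
tool_pos: [0.4115, -0.1865, 0.1674]
eef_rot: [0.707, 0.707, 0.0, 0.001]
contact_force: [-1.0, -0.0, -0.6]
opening: 0.997
finger_force: 0.0
clock: 28.98
tool_pos: [0.4112, -0.1863, 0.1317]
eef_rot: [0.707, 0.707, -0.0, -0.0]
contact_force: [-0.2, -0.4, 0.9]
opening: 0.999
finger_force: 0.0
clock: 29.15
tool_pos: [0.4117, -0.1866, 0.1326]
eef_rot: [0.707, 0.707, 0.0, 0.001]
contact_force: [-0.5, -0.0, -1.0]
opening: 0.997
finger_force: 0.0
```

```bash
python3 -m pendant '[[0,0,0,0,0,0],[0,0,0,0,0,0],[0,0,0,0,0,0],[0,0,0,0,0,0],[0,0,0,0,0,0]]' -1 35 && python3 -m pendant '[[0,0,0,0,0,0],[0,0,0,0,0,0],[0,0,0,0,0,0],[0,0,0,0,0,0],[0,0,0,0,0,0]]' && python3 -m pendant '[[0,0,-0.5,0,0,0],[0,0,-0.9,0,0,0],[0,0,-1,0,0,0],[0,0,-1,0,0,0],[0,0,-0.9,0,0,0]]'
```

```text
clock: 29.57
tool_pos: [0.4113, -0.1864, 0.1321]
eef_rot: [0.707, 0.707, 0.0, 0.0]
contact_force: [-0.5, -1.5, -0.4]
opening: 0.646
finger_force: 0.0
clock: 29.98
tool_pos: [0.411, -0.1864, 0.132]
eef_rot: [0.707, 0.707, -0.0, -0.0]
contact_force: [0.1, 0.7, 1.5]
opening: 0.515
finger_force: 34.7
clock: 30.4
tool_pos: [0.4107, -0.1862, 0.2404]
eef_rot: [0.707, 0.707, -0.0, -0.0]
contact_force: [-0.2, 0.4, -4.5]
opening: 0.517
finger_force: 34.9
```

```bash
python3 -m pendant '[[0.4,0,0,0,0,0],[0.8,0,0,0,0,0],[0.8,0,0,0,0,0],[0.8,0,0,0,0,0],[0.8,0,0,0,0,0]]' && python3 -m pendant '[[0.8,0,0,0,0,0],[0.8,0,0,0,0,0],[0.8,0,0,0,0,0],[0.8,0,0,0,0,0],[0.8,0.3,0,0,0,0]]' && python3 -m pendant '[[0.8,0.6,0,0,0,0],[0.8,0.8,0,0,0,0],[0.8,0.8,0,0,0,0],[0.8,0.8,0,0,0,0],[0.8,0.8,0,0,0,0]]' && python3 -m pendant '[[0.7,0.8,0,0,0,0],[0.6,0.8,0,0,0,0],[0.4,0.8,0,0,0,0],[0.3,0.8,0,0,0,0],[0.2,0.6,0,0,0,0]]' && python3 -m pendant '[[0.1,0.5,0,0,0,0],[0,0.3,0,0,0,0],[0,0.2,0,0,0,0],[0,0,0,0,0,0],[0,0,0,0,0,0]]'
```

```text
clock: 30.82
tool_pos: [0.4101, -0.0949, 0.2383]
eef_rot: [0.707, 0.707, -0.001, -0.001]
contact_force: [-0.1, 1.0, -4.2]
opening: 0.517
finger_force: 35.2
clock: 31.23
tool_pos: [0.4158, 0.0048, 0.238]
eef_rot: [0.707, 0.707, -0.002, -0.002]
contact_force: [-0.6, -0.4, -3.3]
opening: 0.514
finger_force: 35.2
clock: 31.65
tool_pos: [0.5131, 0.1051, 0.2377]
eef_rot: [0.707, 0.707, -0.001, -0.001]
contact_force: [0.6, -0.6, -3.7]
opening: 0.517
finger_force: 35.2
clock: 32.07
tool_pos: [0.6088, 0.1605, 0.237]
eef_rot: [0.706, 0.708, -0.001, -0.001]
contact_force: [0.1, 0.1, -3.5]
opening: 0.516
finger_force: 35.2
clock: 32.48
tool_pos: [0.6328, 0.1607, 0.2386]
eef_rot: [0.707, 0.707, -0.001, -0.0]
contact_force: [-1.5, -0.1, -3.8]
opening: 0.518
finger_force: 35.2
```

```bash
python3 -m pendant '[[0.11,0.15,0,0,0,0],[0.1,0.15,0,0,0,0],[0,0,0.4,0,0,0],[0,0,0,0,0,0],[0,0,0,0,0,0]]'
```

```text
clock: 32.9
tool_pos: [0.6403, 0.166, 0.2284]
eef_rot: [0.707, 0.707, -0.001, -0.001]
contact_force: [-0.6, 0.7, -4.2]
opening: 0.518
finger_force: 35.2
```

```bash
python3 -m pendant '[[0,0,0.3,0,0,0],[0,0,0.5,0,0,0],[0,0,0.5,0,0,0],[0,0,0.5,0,0,0],[0,0,0.5,0,0,0]]' && python3 -m pendant '[[0,0,0.5,0,0,0],[0,0,0.4,0,0,0],[0,0,0.3,0,0,0],[0,0,0.1,0,0,0],[0,0,0,0,0,0]]' && python3 -m pendant '[[0,0,0.06,0,0,0],[0,0,0.04,0,0,0],[0,0,0,0,0,0]]'
```

```text
clock: 33.32
tool_pos: [0.6411, 0.1662, 0.1711]
eef_rot: [0.707, 0.707, 0.0, 0.0]
contact_force: [0.7, 0.6, -3.8]
opening: 0.517
finger_force: 35.2
clock: 33.73
tool_pos: [0.6409, 0.1663, 0.1387]
eef_rot: [0.707, 0.707, -0.0, -0.0]
contact_force: [-0.0, -1.1, -2.9]
opening: 0.52
finger_force: 35.2
clock: 33.98
tool_pos: [0.6415, 0.1665, 0.1374]
eef_rot: [0.707, 0.707, 0.0, 0.0]
contact_force: [-0.7, 0.5, -4.1]
opening: 0.514
finger_force: 35.2
```

```bash
python3 -m pendant '[[0,0,0.05,0,0,0],[0,0,0.04,0,0,0],[0,0,0,0,0,0],[0,0,0,0,0,0]]';  python3 -m pendant '[[0,0,0.03,0,0,0],[0,0,0,0,0,0],[0,0,0,0,0,0]]'
```

```text
clock: 34.32
tool_pos: [0.6415, 0.1664, 0.1351]
eef_rot: [0.707, 0.707, 0.0, 0.0]
contact_force: [0.6, 0.0, -2.2]
opening: 0.517
finger_force: 35.3
clock: 34.57
tool_pos: [0.6416, 0.1665, 0.1351]
eef_rot: [0.707, 0.707, 0.001, 0.0]
contact_force: [-1.2, -1.4, 5.7]
opening: 0.52
finger_force: 35.6
```

```bash
python3 -m pendant '[[0,0,-0.02,0,0,0],[0,0,0,0,0,0],[0,0,0,0,0,0],[0,0,0,0,0,0],[0,0,0,0,0,0]]' 1 && python3 -m pendant '[[0,0,-0.5,0,0,0],[0,0,-0.9,0,0,0],[0,0,-1,0,0,0],[0,0,-1,0,0,0],[0,0,-0.6,0,0,0]]' && python3 -m pendant '[[-0.5,-0.25,0,0,0,0],[-0.9,-0.45,0,0,0,0],[-1,-0.5,0,0,0,0],[-1,-0.5,0,0,0,0],[-1,-0.5,0,0,0,0]]' && python3 -m pendant '[[-1,-0.5,0,0,0,0],[-1,-0.5,0,0,0,0],[-1,-0.5,0,0,0,0],[-1,-0.5,0,0,0,0],[-1,-0.5,0,0,0,0]]'&& python3 -m pendant '[[-1,-0.5,0,0,0,0],[-1,-0.5,0,0,0,0],[-1,-0.5,0,0,0,0],[-1,-0.6,0,0,0,0],[-1,-0.6,0,0,0,0]]' && python3 -m pendant '[[-1,-0.6,0,0,0,0],[-0.9,-0.5,0,0,0,0],[-0.5,-0.2,0,0,0,0],[-0.2,0,0,0,0,0],[0,0,0,0,0,0]]'
python3 - <<'E'
from h import *
s,p,d,P=snap("side");q=P.reshape(-1,3)
k=q[(np.hypot(q[:,0]-.6405,q[:,1]-.1697)<.037)&(q[:,2]<.2)]
for z in(.1,.13,.165):
    g=k[abs(k[:,2]-z)<.005];print("bottle (start .640 .171)",z,circ(g[:,:2]))
print(k[:,2].max())
E
```

```text
clock: 34.98
tool_pos: [0.6413, 0.1664, 0.1343]
eef_rot: [0.707, 0.707, 0.0, 0.0]
contact_force: [1.3, 0.4, 0.1]
opening: 0.873
finger_force: 0.0
clock: 35.4
tool_pos: [0.6424, 0.1669, 0.2383]
eef_rot: [0.707, 0.707, 0.002, 0.001]
contact_force: [0.8, 0.4, 0.7]
opening: 0.999
finger_force: 0.0
clock: 35.82
tool_pos: [0.5858, 0.0554, 0.2355]
eef_rot: [0.707, 0.707, 0.0, 0.0]
contact_force: [0.2, 0.1, -0.7]
opening: 1.001
finger_force: 0.0
clock: 36.23
tool_pos: [0.5233, -0.0698, 0.2355]
eef_rot: [0.707, 0.707, 0.0, 0.001]
contact_force: [-0.1, -0.8, 0.9]
opening: 1.0
finger_force: 0.0
clock: 36.65
tool_pos: [0.4559, -0.1949, 0.2355]
eef_rot: [0.707, 0.707, 0.0, 0.001]
contact_force: [0.5, 0.3, -0.6]
opening: 0.998
finger_force: 0.0
clock: 37.07
tool_pos: [0.424, -0.26, 0.2352]
eef_rot: [0.708, 0.706, 0.0, 0.001]
contact_force: [0.9, 0.8, 1.1]
opening: 0.997
finger_force: 0.0
bottle (start .640 .171) 0.1 (np.float64(0.6408447338412262), np.float64(0.1712002214656952), np.float64(0.027977340669157805))
bottle (start .640 .171) 0.13 (np.float64(0.6404014973420741), np.float64(0.17196857232881055), np.float64(0.024504335590956834))
bottle (start .640 .171) 0.165 (np.float64(0.6401727074435056), np.float64(0.17262630018075897), np.float64(0.004470414554821317))
0.18299524899064906
```

```bash
python3 -m pendant '[[-0.5,-0.25,0,0,0,0],[-0.4,-0.25,0,0,0,0],[-0.2,-0.1,0,0,0,0],[0,0,0,0,0,0],[0,0,0,0,0,0]]'; python3 -m pendant '[[0,0,0,0,0,0]]'
```

```text
clock: 37.53
tool_pos: [0.409, -0.2858, 0.2345]
eef_rot: [0.707, 0.707, 0.0, 0.0]
contact_force: [-0.2, -0.0, -0.5]
opening: 1.002
finger_force: 0.0
clock: 37.62
tool_pos: [0.4092, -0.2853, 0.2345]
eef_rot: [0.707, 0.708, 0.0, -0.0]
contact_force: [-0.2, -0.2, -0.1]
opening: 1.001
finger_force: 0.0
```

```bash
python3 -m pendant '[[-0.13,0,0.4,0,0,0],[0,0,0.8,0,0,0],[0,0,0.9,0,0,0],[0,0,0.9,0,0,0],[0,0,0.8,0,0,0]]' && python3 -m pendant '[[0,0,0.6,0,0,0],[0,0,0.3,0,0,0],[0,0,0.1,0,0,0],[0,0,0,0,0,0],[0,0,0,0,0,0]]' && python3 -m pendant '[[0,0,0,0,0,0],[0,0,0,0,0,0],[0,0,0,0,0,0],[0,0,0,0,0,0],[0,0,0,0,0,0]]' -1 25 && python3 -m pendant '[[0,0,0,0,0,0],[0,0,0,0,0,0],[0,0,0,0,0,0],[0,0,0,0,0,0],[0,0,0,0,0,0]]'
```

```text
clock: 38.03
tool_pos: [0.4087, -0.2889, 0.1378]
eef_rot: [0.707, 0.707, 0.0, -0.0]
contact_force: [-1.1, -0.9, -0.9]
opening: 0.998
finger_force: 0.0
clock: 38.45
tool_pos: [0.4092, -0.2895, 0.1149]
eef_rot: [0.707, 0.707, 0.0, 0.0]
contact_force: [0.1, -0.9, 0.2]
opening: 0.998
finger_force: 0.0
clock: 38.87
tool_pos: [0.4089, -0.2895, 0.1148]
eef_rot: [0.707, 0.707, 0.0, 0.0]
contact_force: [0.7, 0.4, 1.0]
opening: 0.644
finger_force: 0.0
clock: 39.28
tool_pos: [0.4087, -0.2895, 0.1146]
eef_rot: [0.707, 0.707, -0.0, 0.0]
contact_force: [-0.7, -0.7, 3.6]
opening: 0.557
finger_force: 25.0
```

```bash
python3 -m pendant '[[0,0,-0.4,0,0,0],[0,0,-0.8,0,0,0],[0,0,-1,0,0,0],[0,0,-1,0,0,0],[0,0,-0.8,0,0,0]]' && python3 -m pendant '[[0.3,0,-0.2,0,0,0],[0.6,0,0,0,0,0],[0.8,0,0,0,0,0],[0.8,0,0,0,0,0],[0.8,0,0,0,0,0]]' && python3 -m pendant '[[0.8,0,0,0,0,0],[0.8,0,0,0,0,0],[0.8,0,0,0,0,0],[0.8,0.2,0,0,0,0],[0.8,0.5,0,0,0,0]]' && python3 -m pendant '[[0.8,0.7,0,0,0,0],[0.8,0.8,0,0,0,0],[0.8,0.8,0,0,0,0],[0.8,0.8,0,0,0,0],[0.7,0.8,0,0,0,0]]' && python3 -m pendant '[[0.4,0.8,0,0,0,0],[0.2,0.8,0,0,0,0],[0,0.7,0,0,0,0],[0,0.5,0,0,0,0],[0,0.3,0,0,0,0]]'&& python3 -m pendant '[[0,0.1,0,0,0,0],[0,0,0,0,0,0],[0,0,0,0,0,0]]'
```

```text
clock: 39.7
tool_pos: [0.4085, -0.2892, 0.2155]
eef_rot: [0.707, 0.707, 0.0, -0.0]
contact_force: [0.1, -0.6, -3.5]
opening: 0.553
finger_force: 25.0
clock: 40.12
tool_pos: [0.4077, -0.2052, 0.2183]
eef_rot: [0.707, 0.707, -0.0, -0.001]
contact_force: [-0.8, 0.7, -3.7]
opening: 0.555
finger_force: 25.0
clock: 40.53
tool_pos: [0.4231, -0.1055, 0.2182]
eef_rot: [0.707, 0.707, -0.002, -0.002]
contact_force: [0.4, 0.0, -3.3]
opening: 0.56
finger_force: 25.0
clock: 40.95
tool_pos: [0.5233, -0.0071, 0.218]
eef_rot: [0.707, 0.708, -0.001, -0.001]
contact_force: [0.0, 0.1, -4.0]
opening: 0.559
finger_force: 25.0
clock: 41.37
tool_pos: [0.6015, 0.0065, 0.2176]
eef_rot: [0.707, 0.707, -0.001, -0.001]
contact_force: [-0.6, -0.7, -2.7]
opening: 0.561
finger_force: 25.0
clock: 41.62
tool_pos: [0.6024, 0.0056, 0.2188]
eef_rot: [0.707, 0.707, -0.001, -0.001]
contact_force: [-0.5, 0.1, -4.0]
opening: 0.56
finger_force: 25.0
```

```bash
python3 -m pendant '[[0.18,0.2,0,0,0,0],[0.18,0.2,0.1,0,0,0],[0,0,0.1,0,0,0],[0,0,0,0,0,0],[0,0,0,0,0,0]]'
```

```text
clock: 42.03
tool_pos: [0.6133, 0.0146, 0.2141]
eef_rot: [0.707, 0.707, -0.0, -0.0]
contact_force: [0.5, 0.0, -4.2]
opening: 0.558
finger_force: 25.0
```

```bash
python3 -m pendant '[[0,0,0.3,0,0,0],[0,0,0.5,0,0,0],[0,0,0.5,0,0,0],[0,0,0.5,0,0,0],[0,0,0.5,0,0,0]]' && python3 -m pendant '[[0,0,0.5,0,0,0],[0,0,0.5,0,0,0],[0,0,0.3,0,0,0],[0,0,0.1,0,0,0],[0,0,0,0,0,0]]' && python3 -m pendant '[[0,0,0.05,0,0,0],[0,0,0.03,0,0,0],[0,0,0,0,0,0],[0,0,0,0,0,0]]'
```

```text
clock: 42.45
tool_pos: [0.6135, 0.0143, 0.156]
eef_rot: [0.707, 0.707, -0.0, -0.0]
contact_force: [0.6, 0.1, -2.3]
opening: 0.557
finger_force: 25.0
clock: 42.87
tool_pos: [0.6132, 0.0145, 0.1213]
eef_rot: [0.707, 0.707, -0.001, -0.0]
contact_force: [0.8, -0.5, -3.2]
opening: 0.557
finger_force: 25.0
clock: 43.2
tool_pos: [0.614, 0.0146, 0.1205]
eef_rot: [0.707, 0.707, 0.0, 0.0]
contact_force: [0.0, 0.0, -3.8]
opening: 0.559
finger_force: 25.0
```

```bash
python3 -m pendant '[[0,0,0.06,0,0,0],[0,0,0.04,0,0,0],[0,0,0,0,0,0],[0,0,0,0,0,0]]';  python3 -m pendant '[[0,0,0.04,0,0,0],[0,0,0,0,0,0],[0,0,0,0,0,0]]'
```

```text
clock: 43.53
tool_pos: [0.6139, 0.0146, 0.1177]
eef_rot: [0.707, 0.707, 0.0, 0.0]
contact_force: [-0.1, -0.0, -1.5]
opening: 0.558
finger_force: 25.0
clock: 43.78
tool_pos: [0.6139, 0.0146, 0.1176]
eef_rot: [0.707, 0.707, 0.0, 0.0]
contact_force: [-2.6, 1.0, 6.5]
opening: 0.558
finger_force: 25.0
```

Seated. Release, retreat and check.

```bash
python3 -m pendant '[[0,0,-0.02,0,0,0],[0,0,0,0,0,0],[0,0,0,0,0,0],[0,0,0,0,0,0],[0,0,0,0,0,0]]' 1 && python3 -m pendant '[[0,0,-0.5,0,0,0],[0,0,-0.9,0,0,0],[0,0,-1,0,0,0],[0,0,-1,0,0,0],[0,0,-1,0,0,0]]' && python3 -m pendant '[[0,0,-0.4,0,0,0],[0,0,0,0,0,0],[0,0,0,0,0,0],[0,0,0,0,0,0],[0,0,0,0,0,0]]'
python3 - <<'E'
from h import *
s,p,d,P=snap("wrist");q=P.reshape(-1,3);print(s['tool_pos'],s['contact_force'])
for nm,x,y in(("mill was .6122 .0156",.6122,.0156),("bottle was .6406 .1675",.6405,.1675),("shaker was .5958 -.0613",.5958,-.0613)):
    k=q[(np.hypot(q[:,0]-x,q[:,1]-y)<.036)&(q[:,2]<.19)]
    for z in(.10,.126,.14):
        g=k[abs(k[:,2]-z)<.003]
        if len(g)>25: print(nm,"  z%.3f %.4f %.4f r%.4f n%d"%(z,*circ(g[:,:2]),len(g)))
s,p2,d,P=snap("side")
cv2.imwrite("pics/v9.png",np.hstack([cv2.resize(p2,(400,300)),cv2.resize(p,(400,300))]))
E
```

```text
clock: 44.2
tool_pos: [0.6138, 0.0146, 0.1169]
eef_rot: [0.707, 0.707, 0.0, 0.0]
contact_force: [-0.1, -0.5, -0.3]
opening: 0.91
finger_force: 0.0
clock: 44.62
tool_pos: [0.6136, 0.0146, 0.229]
eef_rot: [0.707, 0.707, 0.0, 0.0]
contact_force: [-0.2, -0.1, -0.1]
opening: 0.998
finger_force: 0.0
clock: 45.03
tool_pos: [0.6126, 0.0144, 0.2353]
eef_rot: [0.707, 0.707, -0.001, -0.001]
contact_force: [-0.1, -0.7, -0.0]
opening: 1.0
finger_force: 0.0
[0.61263721 0.01443478 0.2352796 ] [-0.09053921 -0.70551726 -0.0191462 ]
mill was .6122 .0156   z0.126 0.6141 0.0153 r0.0248 n95
mill was .6122 .0156   z0.140 0.6142 0.0152 r0.0249 n103
bottle was .6406 .1675   z0.100 0.6416 0.1676 r0.0288 n97
bottle was .6406 .1675   z0.126 0.6415 0.1675 r0.0276 n440
bottle was .6406 .1675   z0.140 0.6416 0.1676 r0.0237 n165
shaker was .5958 -.0613   z0.100 0.5958 -0.0614 r0.0288 n163
shaker was .5958 -.0613   z0.126 0.5958 -0.0613 r0.0299 n204
shaker was .5958 -.0613   z0.140 0.5958 -0.0610 r0.0242 n1378
```

View pics/v9.png

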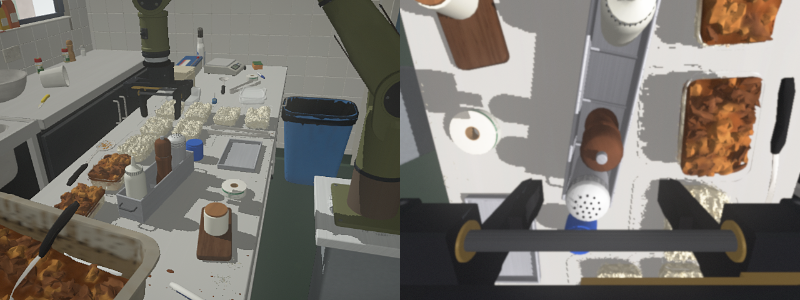

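The pictures show bottle, mill and shaker upright in their wells, each within 2 mm of where it started. The pot stands on the board at about (214,222) in the side half, and the gripper is clear of everything.

```bash
python3 -c "
from plant import r
print(r.finish_job())"
```

```text
the job is handed in; nothing more can be done
None
```

The job is handed in (no verdict came back): the salt pot stands in the middle of the board, the mill and bottle are back upright in their wells within 2 mm of where they started, and the shaker was left untouched.

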